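# Fetch the charged pack from the charging box for the car

## Task

The pack in the charging box is charged: raise the box's lid by its black grip until the prop stay drops in behind its red catch, then let the lid down gently so that it stands on the stay by itself. Take the battery pack out and lower it, without dropping it, into the empty battery bay of the model car on the stand, flat on both grey rest pads between the blue stops (either way round). Leave the lid propped open and the other things on the bench where they are.

Things in the scene. Friction and masses are not known exactly. Their poses are not given: they have to be found in the camera images.
- box: battery charging box, grey steel lined with fibre board, fixed to the bench. Outside 230 (x) x 250 (y) x 75 mm high, walls 10 mm thick, inner floor at 14 mm. Origin: centre of its underside, on the bench; x points from its front (robot's side, vent slots) to its hinge side, y to its left, z up. The lid closes the top.
- hinge (a point): middle of the lid's hinge axis, at the far rim of the box: 115 mm along box x, 75 mm up; the axis runs along box y. Turns with the box
- lid (a joint): angle of the lid (steel sheet, 230 x 250 x 4 mm, about 0.5 kg): 0 shut and level, grows as its front edge rises, end stop 1.48 rad. It swings freely and falls shut if let go unpropped. The stay drops behind its catch once the lid has passed about 1.42; let down from there, the lid stands on the stay at about 1.36
- grip (a point): centre of the lid's black grip, a bar 44 mm long along box y, 18 mm thick, on a 14 mm wide stem ahead of the lid's front edge (32 mm from it): 263 mm from the hinge axis in the lid's plane, i.e. at hinge + 263 mm x (-cos, 0, sin of lid angle) in box axes. Pinched by its two free end faces, along box y, it turns between the fingers as the lid swings
- stay (a joint): angle of the prop stay, a flat bar 115 mm long pivoted on the lid's right edge (box -y side, outside the wall) 100 mm from the hinge axis: 0 lying forward along the lid, grows as it swings down from the lid; its foot trails by its own weight on the rail on the box's side; about 2.38 when seated with the lid standing on it
- stay_foot (a point): centre of the stay's round brass foot (10 mm across), at its free end. Foot slides back towards the hinge along the rail as the lid rises
- catch (a point): where the foot's centre lies when seated behind the red catch (ramp with an upright far face 7 mm high) on the side rail: 34 mm along box x, 131 mm to its right, 75 mm up. The foot climbs the ramp as the lid rises, drops off its far side and bears on the upright face when the lid is let down
- pack_center (a point): centre of the charged battery pack, a hard case with yellow wrap, 138 mm (its x) x 46 mm (its y) x 25 mm high (its z), about 0.3 kg. It lies loose in the box, its length roughly along box y, on two battens 50 mm either side of the box's middle; underside 26 mm above the bench, 12 mm above the box's floor
- bay (a point): battery bay of the car (on a fixed stand): centre, on top of its 2 grey rest pads, 64 mm above the bench. x along car and pack, y across, z up. Free 148 (x) x 56 mm (y) between blue stops and corner cleats 9 mm higher than the pads, cleats from |x| 48 mm on: sides open between. Chassis plate 5 mm below pads. Wheels, towers (115 mm high): |x| over 95 mm; other parts y below -65 mm, 100 mm high
- spray_can: bystander: white spray can with red cap, 66 mm across, 198 mm high, origin under its centre
- mug: bystander: white mug, 82 mm across, 95 mm high, origin under its centre
- spent_pack: bystander: spent battery pack with purple wrap, 138 x 46 x 25 mm, origin under its centre
- shell: bystander: the car's blue body shell with red rear wing, 430 x 190 x 100 mm, origin under its centre

How it is judged:
By the outcome, as a careful person would: the job done as asked, in the order asked, and still so for the second after the job is handed in, with the robot touching nothing.
It also fails if it takes over 64 s, if anything falls off the work surface, if the arm or the gripper's body presses on something with over 40 N, if the wrist force passes 120 N, or if a joint passes its speed limit or range.

## Robot

A 6-joint arm with a two-finger parallel gripper is mounted at the origin on the work surface. World frame = base frame: x ahead of the robot, y to its left, z up, the work surface at z = 0. Lengths are in m, angles in rad, forces in N, time in s.
With the tool pointing down it reaches from about 0.35 to 0.85 m from the base axis. Payload 8.1 kg.
Tool frame: the origin (TCP) lies between the finger pads; the fingertips stand 8 mm ahead of it and the grasp point (between the pads) lies 11 mm behind it (robot.tip_reach is the y of the fingertips in the tool frame, in m); y points along the fingers, z is the direction in which the jaws open and shut, and the axes are right-handed (so a half turn about y gives the same grasp; the last joint's range is limited). The gripper opens to 93 mm and grips with 3 to 60 N. Pads are 15 mm wide; open, the fingers measure 128 mm over their backs; the gripper's body (75 mm by 188 mm) begins 65 mm behind the grasp point.
Start: joints at [-1.348, 0.13, 1.488, -0, 1.523, -0.085], TCP at [0.182, -0.572, 0.197] pointing down, gripper open.
Joint ranges: [-2.96, 2.96], [-0.89, 2.26], [0.02, 2.5], [-1.34, 4.48], [0, 2.73], [-2.66, 2.66]. Speed limits (rad/s): [2.39, 2.39, 2.79, 3.14, 3.14, 3.14].

## Interface

Orientations are given as a rotation vector (axis times angle).
In Python, from plant import robot gives the robot as it stands.
- The arm moves only by the tool carry_out, never from a script. Its argument "increments" is a list of rows, each an object with "linear": the shift along the tool's x, y, z in m, a list of three; "yaw": the turn about the tool's y in rad. A call has 1 to 5 rows; each row is the pose to reach, as a shift and turn from the pose measured when the call began, along the tool's axes at that moment; what a row does not reach only later rows make up. A row lasts 1/8 s, in which the tool goes at most 62.5 mm and 10.7 degrees, less where a joint would pass 70% of its speed; a pose out of reach is approached as far as the arm can. A call with a gripper value outside its range is refused whole. "gripper" is the opening, from 0 (shut) to 1 (fully open), set as the call begins (left out, the last holds). The fingers move at their own pace and stop on an object; "newtons" is the grip in N (left out, the last holds). Time passes only in rows, so rows that repeat a pose let the fingers close. It gives the time, the measured TCP pose, the force and the opening at its end, in the units of the state.
- robot.read_state(): the state, without advancing time (a new reading comes with each control period).
- robot.read_camera(name): name is "scene" or "top" or "wrist"; returns the picture (480x640x3 uint8, blue, green, red); there is no depth.
- robot.camera_params(name): a dict with "fov_y" (degrees; the focal length in pixels is half the picture's height over the tangent of half this angle, whatever the lens; pixels are square), "cx", "cy" (the principal point, pixels), "R" (3x3) and "t" (3): a world point X has camera coordinates R X + t. Camera axes: x right, y down, z forward; pixel columns grow to the right and rows downward; lengths in m; the calibration is good to about 2 mm. A picture is of the moment at which its call begins: read the wrist's pose just before it. camera_params takes no time and is no camera call; for the wrist camera it gives the pose at the moment of the call.
- robot.close_job(): hands the job in, once; it reports no verdict.
The state is a dict: "t": time; "q": joint angles; "dq": joint speeds; "joint_torque": joint torques, N m; "tool_pos": TCP position; "orientation": TCP orientation; "force": force on the tool from outside, world axes, zero at the start; "wrist_torque": the same for the moment, N m; "opening": finger opening in m.
Only numpy, scipy, OpenCV 4.12 (cv2) and the standard library are available. Lean on these libraries where they do the work, as an engineer would, in place of code of your own. Each camera call takes 0.05 s, during which the arm holds its last target.

## Working session

There is one attempt and no reset: what is moved stays moved. The work goes in short steps, Python scripts to look and compute and a tool call to move; the robot and the scene stay as the last step left them, time stands still between calls to the robot, and variables do not carry over. Pictures are saved under pics/ and viewed, and the job is handed in when it is done.

Besides the shell and the picture viewer there is one more tool, called after "Request:" by a JSON object that holds its "method" and its "body", one argument or row to a line. carry_out: Moves the arm, as the interface text tells. Its arguments: {"type":"object","properties":{"increments":{"type":"array","items":{"type":"object","properties":{"linear":{"type":"array","items":{"type":"number"}},"yaw":{"type":"number"}}}},"gripper":{"type":"number"},"newtons":{"type":"number"}},"required":["increments"]}

```bash
ls; mkdir -p pics; python3 - <<'E'
from plant import robot
import cv2
s=robot.read_state(); print({k:(s[k]) for k in s})
print(robot.tip_reach)
for n in ("scene","top","wrist"):
    p=robot.camera_params(n); print(n,p)
    cv2.imwrite(f"pics/{n}0.png",robot.read_camera(n))
E
```

```text
pics
{'t': 0.0, 'q': array([-1.34843505e+00,  1.31165326e-01,  1.48926280e+00, -1.86424488e-05,
        1.52302446e+00, -8.54028726e-02]), 'dq': array([-0.0003865 , -0.00079521,  0.00096138, -0.00065041, -0.00010924,
        0.00011011]), 'joint_torque': array([-4.76453843e-04, -5.59840357e+01, -4.91768610e+01,  7.67415692e-02,
        3.54196806e-02, -1.73217923e-04]), 'tool_pos': array([ 0.18163358, -0.57120192,  0.19609407]), 'orientation': array([-0.31899297,  2.05752651, -2.05366924]), 'force': array([0.49963548, 0.24033375, 0.14325446]), 'wrist_torque': array([ 0.00461288,  0.00909548, -0.01671725]), 'opening': 0.09342123598541517}
0.008
scene {'fov_y': 43.08661653847139, 'cx': 329.3900549838954, 'cy': 242.9995974681752, 'R': array([[-0.10502107,  0.9943504 ,  0.01542246],
       [ 0.62455879,  0.07801695, -0.77707121],
       [-0.77388429, -0.07197661, -0.62922371]]), 't': array([ 0.08557953, -0.30166133,  2.25093792])}
top {'fov_y': 46.17802314640138, 'cx': 314.6539698820375, 'cy': 246.0603295433689, 'R': array([[-0.02109291, -0.99944551, -0.02576376],
       [-0.99469712,  0.02357333, -0.10010963],
       [ 0.10066146,  0.02351553, -0.9946428 ]]), 't': array([0.01214522, 0.59051129, 1.66357457])}
wrist {'fov_y': 62.80596211879486, 'cx': 320.6267380904302, 'cy': 237.2639499409077, 'R': array([[ 0.30224452, -0.95322892, -0.00169575],
       [-0.91413469, -0.29035207,  0.28293718],
       [-0.27019627, -0.08396607, -0.95913694]]), 't': array([-0.59956868, -0.03290153,  0.39272686])}
```

View pics/scene0.png

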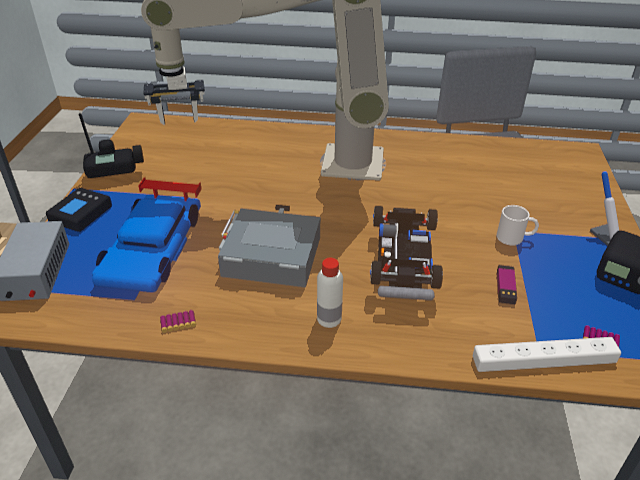

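View pics/top0.png

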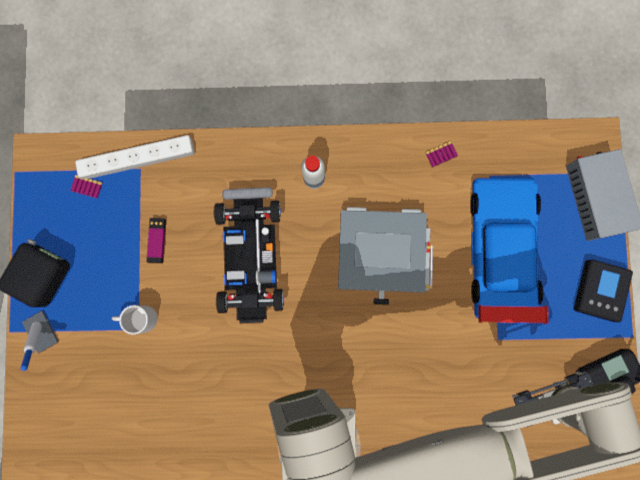

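View pics/wrist0.png

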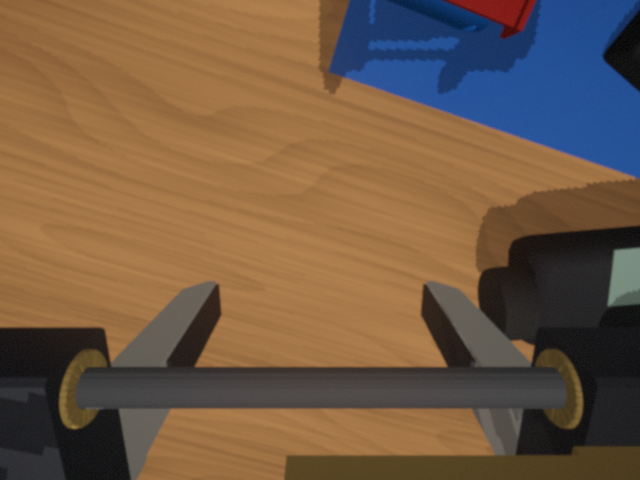

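```bash
cat > h.py <<'E'
import numpy as np, cv2
from plant import robot
from scipy.spatial.transform import Rotation as Rt
def K(p):
    f=240/np.tan(np.radians(p['fov_y'])/2); return f
def ray(p,uv):
    uv=np.atleast_2d(np.asarray(uv,float)); f=K(p)
    d=np.c_[(uv-[p['cx'],p['cy']])/f,np.ones(len(uv))]@p['R']
    o=-p['R'].T@p['t']; return o,d
def onz(p,uv,z):
    o,d=ray(p,uv); return o+d*((z-o[2])/d[:,2])[:,None]
def proj(p,X):
    c=np.atleast_2d(X)@p['R'].T+p['t']; return c[:,:2]/c[:,2:]*K(p)+[p['cx'],p['cy']]
def st():
    s=robot.read_state(); R=Rt.from_rotvec(s['orientation']).as_matrix(); return s,R
E
python3 - <<'E'
import cv2
a=cv2.imread('pics/top0.png')
c=a[180:340,180:460]; cv2.imwrite('pics/top0z.png',cv2.resize(c,None,fx=2.8,fy=2.8,interpolation=cv2.INTER_CUBIC))
a=cv2.imread('pics/scene0.png')
c=a[190:310,200:460]; cv2.imwrite('pics/scene0z.png',cv2.resize(c,None,fx=3,fy=3,interpolation=cv2.INTER_CUBIC))
E
```

```text
(no output)
```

View pics/top0z.png

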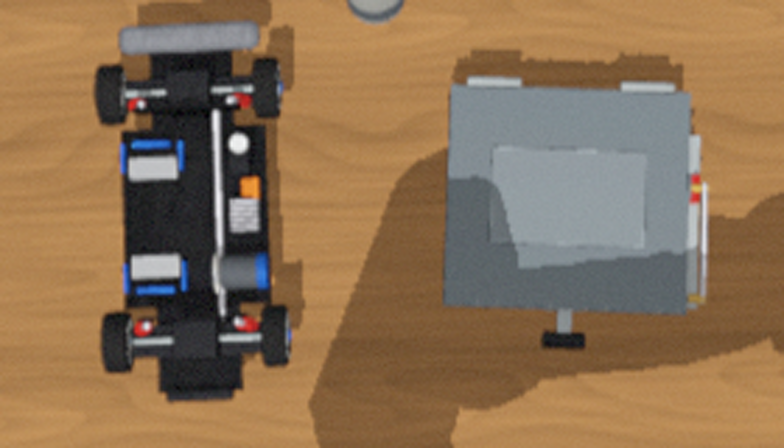

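View pics/scene0z.png

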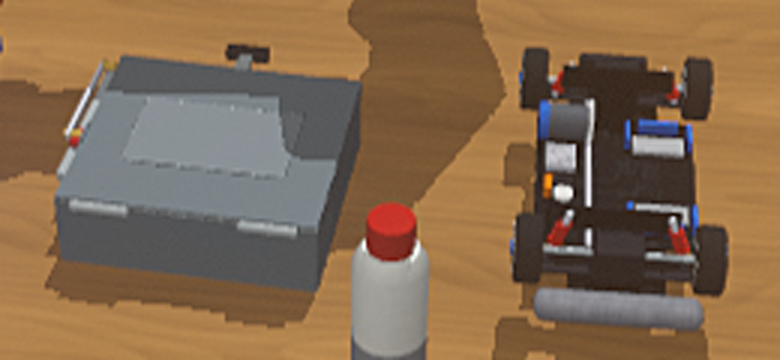

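```bash
cat > m1.py <<'E'
from h import *
p=robot.camera_params("top"); a=cv2.imread('pics/top0.png')
z=lambda u:(np.array(u,float)+.5)/2.8-.5+180
# lid corners by hand
L=onz(p,z([(452,84),(690,92),(686,314),(445,303)]),0.077)
print("lid",L.round(4)); 
for i in range(4): print(np.linalg.norm(L[i]-L[(i+1)%4]).round(4))
print("centre",L.mean(0).round(4))
xa=(L[0]+L[1]-L[2]-L[3])/2; print("yaw",np.arctan2(xa[1],xa[0]), "y", np.arctan2(*(-(L[0]-L[1]+L[3]-L[2])[[0]],(L[0]-L[1]+L[3]-L[2])[1:2])))
hsv=cv2.cvtColor(a,cv2.COLOR_BGR2HSV)
m=((hsv[...,2]<45)).astype(np.uint8); m[:290]=0; m[310:]=0; m[:,:365]=0; m[:,400:]=0
n,l,s,c=cv2.connectedComponentsWithStats(m); print(s,c)
for i in range(1,n):
    if s[i,4]>20: print("grip",onz(p,c[i],0.075), onz(p,c[i],0.084))
# pads: grey, bright
b=a.astype(int); m=((b.max(2)-b.min(2)<30)&(b.mean(2)>110)).astype(np.uint8)
m2=np.zeros_like(m); m2[225:290,220:247]=m[225:290,220:247]
n,l,s,c=cv2.connectedComponentsWithStats(m2)
P=[]
for i in range(1,n):
    if s[i,4]>30:
        r=cv2.minAreaRect(np.argwhere(l==i)[:,::-1].astype(np.float32)); print(s[i],c[i],r)
        X=onz(p,c[i],0.064)[0]; P.append(X); print("pad",X, onz(p,cv2.boxPoints(r),0.064).round(4).tolist())
m=((hsv[...,0]>100)&(hsv[...,0]<125)&(hsv[...,1]>150)&(hsv[...,2]>90)).astype(np.uint8); m3=np.zeros_like(m); m3[225:290,220:250]=m[225:290,220:250]
n,l,s,c=cv2.connectedComponentsWithStats(m3)
for i in range(1,n):
    if s[i,4]>3:print("blue",s[i],c[i],onz(p,c[i],0.073).round(4), onz(p,[(s[i,0]-.5,s[i,1]-.5),(s[i,0]+s[i,2]-.5,s[i,1]+s[i,3]-.5)],0.073).round(4).tolist())
E
python3 m1.py
```

```text
lid [[ 0.6915 -0.0822  0.077 ]
 [ 0.6767 -0.3304  0.077 ]
 [ 0.4457 -0.3169  0.077 ]
 [ 0.4624 -0.0691  0.077 ]]
0.2486
0.2314
0.2484
0.2295
centre [ 0.569  -0.1996  0.077 ]
yaw -0.057960015906490775 y [-0.06336182]
[[     0      0    640    480 307136]
 [   374    299     14      5     64]] [[319.48725972 239.48715878]
 [380.640625   301.125     ]]
grip [[ 0.42163762 -0.18948434  0.075     ]] [[ 0.42162961 -0.18866849  0.084     ]]
[226 236  18   9 143] [234.03496503 239.65734266] ((234.5, 240.0), (8.0, 17.0), 90.0)
pad [0.61188346 0.23645007 0.064     ] [[0.6234, 0.2603, 0.064], [0.6221, 0.2097, 0.064], [0.5983, 0.2099, 0.064], [0.5995, 0.2604, 0.064]]
[227 271  18   9 149] [235.0738255  274.75838926] ((235.5, 275.0), (8.0, 17.0), 90.0)
pad [0.50787133 0.2340785  0.064     ] [[0.5195, 0.2579, 0.064], [0.5183, 0.2076, 0.064], [0.4948, 0.2078, 0.064], [0.4959, 0.258, 0.064]]
blue [224 231   1  11  11] [224. 236.] [[0.6224 0.2646 0.073 ]] [[0.6388, 0.266, 0.073], [0.6061, 0.2632, 0.073]]
blue [227 230  14   4  45] [233.28888889 231.13333333] [[0.6362 0.237  0.073 ]] [[0.6415, 0.2571, 0.073], [0.6286, 0.2157, 0.073]]
blue [243 230   3  11  27] [244.22222222 234.44444444] [[0.6256 0.2047 0.073 ]] [[0.6404, 0.2097, 0.073], [0.6075, 0.2011, 0.073]]
blue [244 273   3  11  24] [245.375      278.20833333] [[0.4966 0.2024 0.073 ]] [[0.5134, 0.2078, 0.073], [0.4811, 0.1993, 0.073]]
blue [225 274   2  10  13] [225.23076923 279.30769231] [[0.4947 0.2616 0.073 ]] [[0.5118, 0.2636, 0.073], [0.4824, 0.2579, 0.073]]
blue [228 282  15   4  46] [234.91304348 283.10869565] [[0.483  0.2332 0.073 ]] [[0.4882, 0.2549, 0.073], [0.4755, 0.211, 0.073]]
```

```bash
cat >> h.py <<'E'
def goto(pos,jaw,):
    """shift in tool axes to TCP pos, yaw to turn so tool z is along world angle jaw (mod pi)"""
    s,R=st(); d=R.T@(np.array(pos)-s['tool_pos'])
    a=np.arctan2(R[1,2],R[0,2]); 
    # tool y down: turn about y by +w rotates z in world about -Z by w
    sg=np.sign(R[2,1]); w=sg*(jaw-a); w=(w+np.pi/2)%np.pi-np.pi/2
    print("shift",d.round(4),"yaw",w.round(4),"q6",s['q'][5].round(3),"t",s['t'],"jaw now",a.round(4))
    return d,w
E
python3 - <<'E'
from h import *
s,R=st(); print(R.round(4)); goto((0.4215,-0.1900,0.15),-0.06+np.pi/2); goto((0.4215,-0.1900,0.064),-0.06+np.pi/2)
E
```

```text
[[-9.53e-01 -3.00e-04  3.03e-01]
 [-3.03e-01  1.40e-03 -9.53e-01]
 [-1.00e-04 -1.00e+00 -1.50e-03]]
shift [-0.3441  0.0468 -0.2907] yaw 0.3678 q6 -0.085 t 0.15 jaw now -1.263
shift [-0.344   0.1328 -0.2905] yaw 0.3678 q6 -0.085 t 0.15 jaw now -1.263
```

Request:
{"method": "carry_out", "body": {
  "increments": [
    {"linear": [-0.04, 0, -0.033], "yaw": 0.07},
    {"linear": [-0.085, 0, -0.07], "yaw": 0.14},
    {"linear": [-0.13, 0, -0.11], "yaw": 0.22},
    {"linear": [-0.175, 0, -0.148], "yaw": 0.3},
    {"linear": [-0.22, 0, -0.186], "yaw": 0.368}
  ],
  "gripper": 1,
  "newtons": 20
}}

```text
t: 0.78
tool_pos: [0.3356, -0.3256, 0.1964]
orientation: [-0.069, -2.191, 2.188]
force: [0.9, -0.5, -0.1]
opening: 0.0932
```

```bash
python3 - <<'E'
from h import *
goto((0.4215,-0.1900,0.14),-0.06+np.pi/2)
E
```

```text
shift [-0.0772  0.0566 -0.1407] yaw -0.003 q6 0.753 t 0.775 jaw now -1.6338
```

Request:
{"method": "carry_out", "body": {
  "increments": [
    {"linear": [-0.026, 0, -0.047], "yaw": 0},
    {"linear": [-0.052, 0.015, -0.095], "yaw": 0},
    {"linear": [-0.077, 0.035, -0.141], "yaw": 0},
    {"linear": [-0.077, 0.056, -0.141], "yaw": -0.003},
    {"linear": [-0.077, 0.056, -0.141], "yaw": -0.003}
  ]
}}

```text
t: 1.4
tool_pos: [0.4201, -0.1883, 0.1387]
orientation: [-0.06, -2.193, 2.186]
force: [0.3, -0.2, 0.1]
opening: 0.093
```

```bash
python3 - <<'E'
from h import *
goto((0.4215,-0.1900,0.064),-0.06+np.pi/2)
print(robot.camera_params("wrist"))
cv2.imwrite("pics/w1.png",robot.read_camera("wrist"))
E
```

```text
shift [-0.0018  0.0747  0.0019] yaw 0.0016 q6 1.095 t 1.4 jaw now -1.6292
{'fov_y': 62.80596211879486, 'cx': 320.6267380904302, 'cy': 237.2639499409077, 'R': array([[-0.0591334 , -0.99824561, -0.00299133],
       [-0.95636717,  0.05579324,  0.28679079],
       [-0.28612075,  0.01981972, -0.95798857]]), 't': array([-0.16302502,  0.39506584,  0.46027481])}
```

View pics/w1.png

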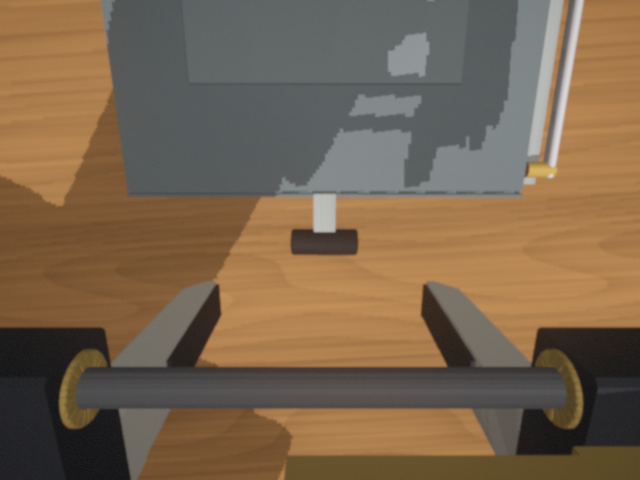

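```bash
python3 - <<'E'
from h import *
p=robot.camera_params("wrist")
a=cv2.imread("pics/w1.png"); m=(a.max(2)<50).astype(np.uint8); m[:222]=0;m[262:]=0;m[:,:280]=0;m[:,370:]=0
n,l,s,c=cv2.connectedComponentsWithStats(m); i=1+s[1:,4].argmax(); print(s[i],c[i]); r=cv2.minAreaRect(np.argwhere(l==i)[:,::-1].astype(np.float32));print(r)
g=onz(p,c[i],0.077)[0]; print("grip",g)
e=onz(p,[(s[i,0],c[i,1]),(s[i,0]+s[i,2],c[i,1])],0.077); print(np.linalg.norm(e[0]-e[1]))
F=onz(p,[(128,194.5),(522,193.5)],0.077); v=F[0]-F[1]; print(F,np.linalg.norm(v),"yaw",np.arctan2(-v[0],v[1]))
goto((g[0],g[1],0.064),-0.06+np.pi/2)
E
```

```text
Traceback (most recent call last):
ValueError: attempt to get argmax of an empty sequence
```

```bash
python3 - <<'E'
from h import *
p=robot.camera_params("wrist")
a=cv2.imread("pics/w1.png"); print(a[242,300:350:10],a[225:262:4,310].tolist());m=((a[...,2].astype(int)<85)&(a[...,2].astype(int)-a[...,0]<35)).astype(np.uint8); m[:222]=0;m[262:]=0;m[:,:280]=0;m[:,370:]=0
n,l,s,c=cv2.connectedComponentsWithStats(m); i=1+s[1:,4].argmax(); print(s[i],c[i]); r=cv2.minAreaRect(np.argwhere(l==i)[:,::-1].astype(np.float32));print(r)
g=onz(p,c[i],0.077)[0]; print("grip",g)
e=onz(p,[(s[i,0],c[i,1]),(s[i,0]+s[i,2],c[i,1])],0.077); print(np.linalg.norm(e[0]-e[1]))
F=onz(p,[(128,194.5),(522,193.5)],0.077); v=F[0]-F[1]; print(F,np.linalg.norm(v),"yaw",np.arctan2(-v[0],v[1]))
goto((g[0],g[1],0.064),-0.06+np.pi/2)
E
```

```text
[[54 59 70]
 [51 58 69]
 [52 58 70]
 [52 56 69]
 [52 56 69]] [[75, 120, 162], [50, 72, 101], [39, 46, 58], [46, 52, 65], [50, 57, 68], [58, 64, 75], [52, 59, 72], [48, 63, 83], [80, 128, 175], [81, 131, 178]]
[ 292  230   65   24 1454] [324.29298487 241.86382393]
((324.0, 241.5), (23.0, 64.0), 90.0)
grip [ 0.42206115 -0.19202024  0.077     ]
0.043560410736643865
[[ 0.46171244 -0.06698734  0.077     ]
 [ 0.44707703 -0.32135215  0.077     ]] 0.25478550213122175 yaw -0.05747373907251489
shift [-0.0017  0.0761  0.0028] yaw 0.0003 q6 1.095 t 1.45 jaw now -1.6305
```

Request:
{"method": "carry_out", "body": {
  "increments": [
    {"linear": [-0.001, 0.025, 0.002], "yaw": 0},
    {"linear": [-0.0015, 0.052, 0.003], "yaw": 0},
    {"linear": [-0.0015, 0.076, 0.003], "yaw": 0},
    {"linear": [-0.0015, 0.076, 0.003], "yaw": 0}
  ]
}}

```text
t: 1.95
tool_pos: [0.4205, -0.1924, 0.0633]
orientation: [-0.062, -2.192, 2.184]
force: [0.3, -0.0, 0.6]
opening: 0.0932
```

Request:
{"method": "carry_out", "body": {
  "increments": [
    {"linear": [0, 0, 0]},
    {"linear": [0, 0, 0]},
    {"linear": [0, 0, 0]},
    {"linear": [0, 0, 0]}
  ],
  "gripper": 0.3,
  "newtons": 20
}}

```text
$.increments[0]: bad value
```

```bash
python3 - <<'E'
from h import *
goto((0.4221,-0.1915,0.064),-0.06+np.pi/2); s,R=st(); print(s['tool_pos'],s['opening'],s['force'])
E
```

```text
shift [-0.0015 -0.0007 -0.001 ] yaw -0.0014 q6 1.091 t 1.95 jaw now -1.6321
[ 0.42054368 -0.19239892  0.06329152] 0.09319995150568863 [ 0.25548616 -0.04856885  0.58123319]
```

Request:
{"method": "carry_out", "body": {
  "increments": [
    {"linear": [-0.0015, 0, -0.001], "yaw": 0},
    {"linear": [-0.0015, 0, -0.001], "yaw": 0},
    {"linear": [-0.0015, 0, -0.001], "yaw": 0},
    {"linear": [-0.0015, 0, -0.001], "yaw": 0}
  ],
  "gripper": 0.3,
  "newtons": 20
}}

```text
t: 2.45
tool_pos: [0.4224, -0.1916, 0.0638]
orientation: [-0.063, -2.192, 2.185]
force: [0.1, -0.6, 0.8]
opening: 0.0579
```

Request:
{"method": "carry_out", "body": {
  "increments": [
    {"linear": [0, 0, 0], "yaw": 0},
    {"linear": [0, 0, 0], "yaw": 0},
    {"linear": [0, 0, 0], "yaw": 0}
  ]
}}

```text
t: 2.82
tool_pos: [0.4224, -0.1916, 0.0637]
orientation: [-0.063, -2.192, 2.185]
force: [-0.2, 0.5, 0.0]
opening: 0.0297
```

```bash
cat > arc.py <<'E'
from h import *
import sys
# usage: arc.py fromangle angles...  shifts from angle0 along tool axes
s,R=st(); ths=[float(x) for x in sys.argv[1:]]
bx=np.array([np.cos(-0.06),np.sin(-0.06),0]); 
f=lambda t:.263*(-np.cos(t)*bx+np.array([0,0,np.sin(t)]))
hinge=np.array([0.4221,-0.1915,0.064])-f(0)
print("at",s['tool_pos'],"F",s['force'],"open",s['opening'],"t",s['t'],"hinge",hinge)
d=s['tool_pos']-hinge; print("angle est",np.arctan2(d[2],-d@bx),"radius",np.hypot(d[2],d@bx))
for t in ths: print(t,(R.T@(hinge+f(t)-s['tool_pos'])).round(4))
E
python3 arc.py 0.12 .27 .45 .63 .8
```

```text
at [ 0.42237422 -0.19160902  0.06373882] F [-0.1628059   0.47817275  0.03830912] open 0.02966677088728585 t 2.825 hinge [ 0.68462674 -0.20727053  0.064     ]
angle est -0.0009941491416543117 radius 0.2627198698089891
0.12 [-0.0015 -0.0318 -0.0002]
0.27 [-0.009  -0.0704 -0.0003]
0.45 [-0.0255 -0.1148 -0.0005]
0.63 [-0.0496 -0.1554 -0.0006]
0.8 [-0.0788 -0.1892 -0.0008]
```

```bash
python3 - <<'E'
from h import *
cv2.imwrite("pics/w2.png",robot.read_camera("wrist"))
a=robot.read_camera("scene"); cv2.imwrite("pics/s2.png",cv2.resize(a[120:300,180:400],None,fx=3.3,fy=3.3,interpolation=cv2.INTER_CUBIC))
E
```

```text
(no output)
```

View pics/w2.png

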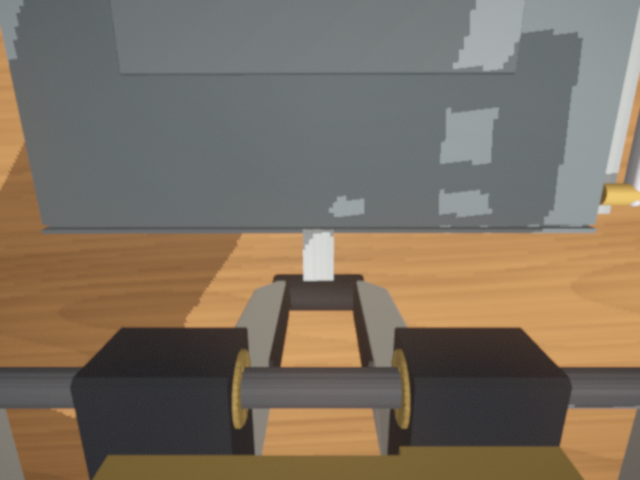

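View pics/s2.png

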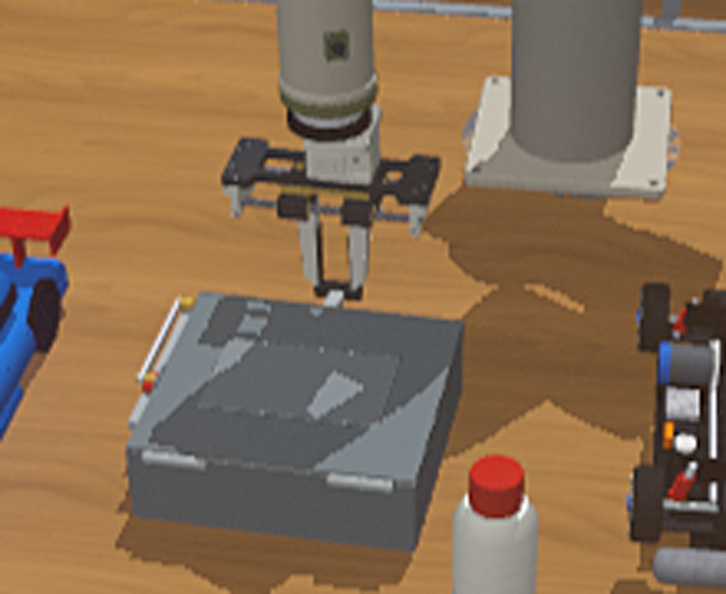

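```bash
python3 - <<'E'
from h import *
p=robot.camera_params("wrist"); s,R=st(); o=s['tool_pos']
for z in (.045,.06,.075,.09): print(z,onz(p,(319,292),z), onz(p,(319,230),z))
print("proj TCP,tip,grasp",proj(p,[o,o+R[:,1]*.008,o-R[:,1]*.011, (0.4221,-0.1915,0.075)]))
print(proj(p,[o+R[:,2]*.015+R[:,1]*.008,o-R[:,2]*.015+R[:,1]*.008]))
a=robot.read_camera("top"); cv2.imwrite("pics/t2.png",cv2.resize(a[180:340,250:500],None,fx=3,fy=3,interpolation=cv2.INTER_CUBIC))
ps=robot.camera_params("scene"); print(proj(ps,[o,(0.4221,-0.1915,0.075)]),)
E
```

```text
0.045 [[ 0.4075756  -0.19003892  0.045     ]] [[ 0.44444791 -0.19237254  0.045     ]]
0.06 [[ 0.41441963 -0.19057498  0.06      ]] [[ 0.44862244 -0.19273965  0.06      ]]
0.075 [[ 0.42126365 -0.19111104  0.075     ]] [[ 0.45279697 -0.19310675  0.075     ]]
0.09 [[ 0.42810767 -0.19164709  0.09      ]] [[ 0.4569715  -0.19347386  0.09      ]]
proj TCP,tip,grasp [[319.98225783 280.86782614]
 [320.00311904 275.06883562]
 [319.95086469 289.5944767 ]
 [319.68399438 290.39260226]]
[[347.92729179 275.04692974]
 [292.07916105 275.09074134]]
[[281.87807055 210.21960961]
 [281.80350088 207.23020905]]
```

View pics/t2.png

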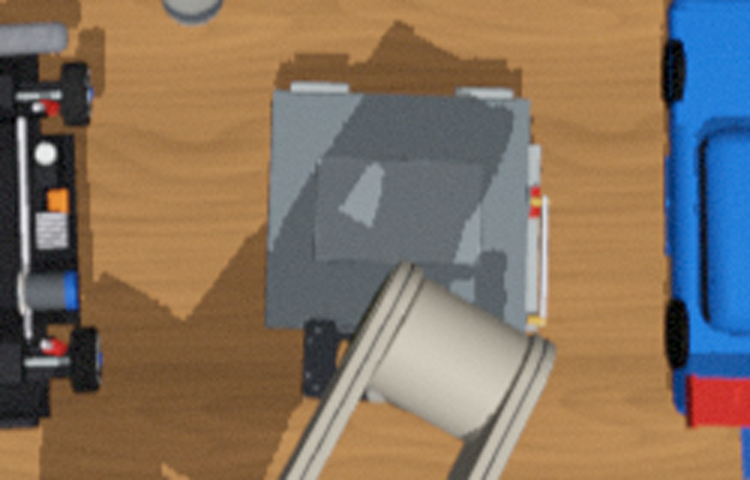

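```bash
python3 - <<'E'
from h import *
a=cv2.imread("pics/w2.png")[220:400,220:420]; 
s2=cv2.imread("pics/s2.png")[130:330,200:460]
a=cv2.resize(a,None,fx=3,fy=3,interpolation=cv2.INTER_CUBIC); cv2.imwrite("pics/w2z.png",np.clip(a.astype(float)*1.6,0,255).astype(np.uint8))
ps=robot.camera_params("scene"); s,R=st(); o=s['tool_pos']
q=proj(ps,[o+R[:,1]*.008+R[:,2]*.015,o+R[:,1]*.008-R[:,2]*.015,o-R[:,1]*.011+R[:,2]*.015,o-R[:,1]*.011-R[:,2]*.015])
im=cv2.resize(s2,None,fx=3,fy=3,interpolation=cv2.INTER_CUBIC)
print(q)
for u in q:
    zz=((u-[180,120]+.5)*3.3-.5-[200,130])*3; cv2.circle(im,tuple(int(v) for v in zz),4,(0,255,0),1)
cv2.imwrite("pics/s2z.png",im)
# triangulate bar
R1=np.array([[-0.0591334 , -0.99824561, -0.00299133],[-0.95636717,  0.05579324,  0.28679079],[-0.28612075,  0.01981972, -0.95798857]]);t1=np.array([-0.16302502,  0.39506584,  0.46027481])
pw=robot.camera_params("wrist"); p1=dict(pw,R=R1,t=t1); pt=robot.camera_params("top")
A=np.zeros((3,3));b=np.zeros(3);L=[]
for p,uv in((p1,(324.3,241.9)),(pw,(319,292)),(pt,(380.6,301.1)),(ps,(282.4,208.2))):
    oo,d=ray(p,uv); d=d[0]/np.linalg.norm(d); M=np.eye(3)-np.outer(d,d); A+=M;b+=M@oo;L.append((M,oo))
X=np.linalg.solve(A,b); print(X,[np.linalg.norm(M@(X-o_)) for M,o_ in L])
print("cam",-pw['R'].T@pw['t'],o)
E
```

```text
[[277.28555414 211.76992093]
 [286.64636035 212.80141176]
 [277.02707857 206.84192538]
 [286.4468748  207.87049331]]
[ 0.42054141 -0.190406    0.07102027] [np.float64(0.0007653441124909265), np.float64(0.001151916975218989), np.float64(0.0013535859720384328), np.float64(0.0007131877374671016)]
cam [ 0.50210963 -0.19744889  0.25218978] [ 0.42236156 -0.19164675  0.06371878]
```

View pics/w2z.png

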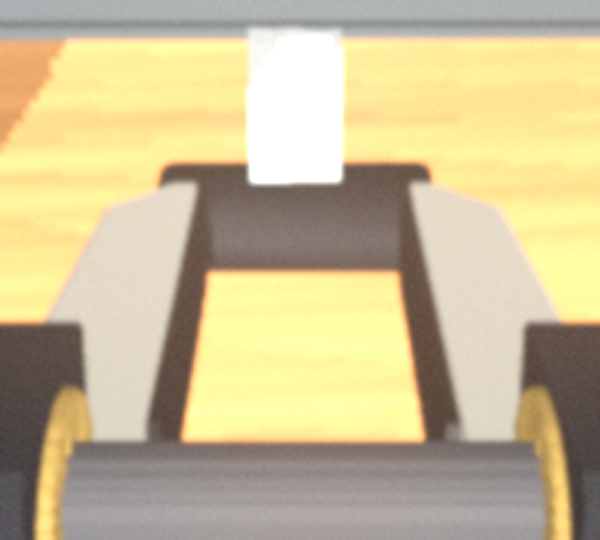

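View pics/s2z.png

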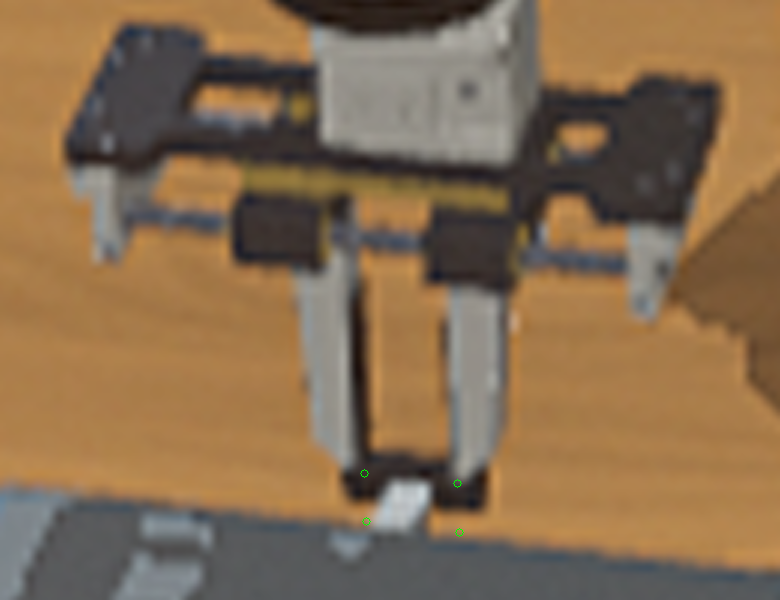

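```bash
python3 - <<'E'
from h import *
a=cv2.imread("pics/scene0.png")[70:135,130:220]
im=cv2.resize(a,None,fx=8,fy=8,interpolation=cv2.INTER_CUBIC)
ps=robot.camera_params("scene"); 
R=np.array([[-9.53e-01,-3.00e-04,3.03e-01],[-3.03e-01,1.40e-03,-9.53e-01],[-1e-04,-1,-1.5e-3]]); o=np.array([0.18163358,-0.57120192,0.19609407])
for dy,c in((.008,(0,255,0)),(-.011,(0,0,255)),(-.02,(255,0,0)),(-.076,(255,255,0))):
  for k in(-1,1):
    u=proj(ps,o+R[:,1]*dy+R[:,2]*k*.0467)[0]; zz=(u-[130,70]+.5)*8-.5; cv2.circle(im,tuple(int(v) for v in zz),4,c,2)
cv2.imwrite("pics/s0f.png",im)
E
```

```text
(no output)
```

View pics/s0f.png

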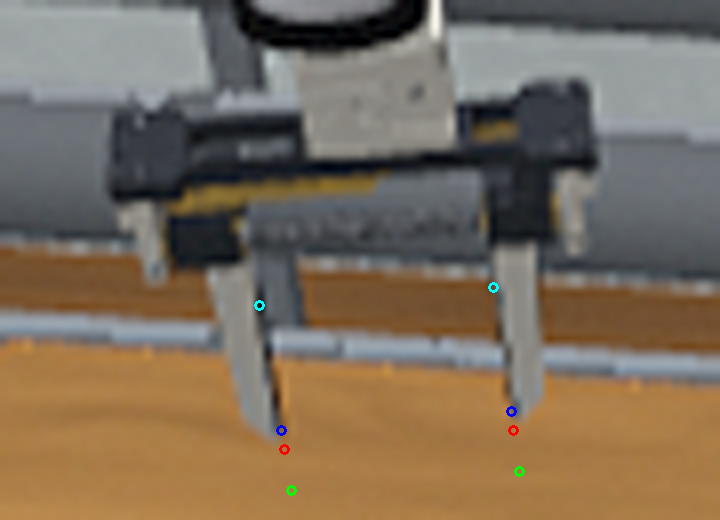

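Request:
{"method": "carry_out", "body": {
  "increments": [
    {"linear": [0, -0.004, 0], "yaw": 0},
    {"linear": [0, -0.004, 0], "yaw": 0},
    {"linear": [0, -0.004, 0], "yaw": 0},
    {"linear": [0, -0.004, 0], "yaw": 0}
  ],
  "gripper": 0.9
}}

```text
t: 3.48
tool_pos: [0.4223, -0.1916, 0.0677]
orientation: [-0.063, -2.192, 2.185]
force: [0.8, -0.3, 0.2]
opening: 0.0633
```

```bash
python3 - <<'E'
from h import *
goto((0.4218,-0.1912,0.037),-0.06+np.pi/2); s,R=st(); print(s['opening'])
E
```

```text
shift [ 0.0004  0.0307 -0.0003] yaw -0.0013 q6 1.094 t 3.475 jaw now -1.6321
0.06325445340592029
```

Request:
{"method": "carry_out", "body": {
  "increments": [
    {"linear": [0, 0, 0], "yaw": 0},
    {"linear": [0, 0.008, 0], "yaw": 0},
    {"linear": [0, 0.02, 0], "yaw": 0},
    {"linear": [0, 0.031, 0], "yaw": 0},
    {"linear": [0, 0.031, 0], "yaw": 0}
  ]
}}

```text
t: 4.1
tool_pos: [0.421, -0.1908, 0.035]
orientation: [-0.06, -2.192, 2.182]
force: [0.4, 0.4, 0.1]
opening: 0.0839
```

Request:
{"method": "carry_out", "body": {
  "increments": [
    {"linear": [0, 0, 0], "yaw": 0},
    {"linear": [0, 0, 0], "yaw": 0},
    {"linear": [0, 0, 0], "yaw": 0},
    {"linear": [0, 0, 0], "yaw": 0},
    {"linear": [0, 0, 0], "yaw": 0}
  ],
  "gripper": 0.3,
  "newtons": 20
}}

```text
t: 4.72
tool_pos: [0.4212, -0.1902, 0.0351]
orientation: [-0.06, -2.194, 2.181]
force: [0.8, 3.8, 2.1]
opening: 0.0443
```

Request:
{"method": "carry_out", "body": {
  "increments": [
    {"linear": [0, 0, 0], "yaw": 0},
    {"linear": [0, 0, 0], "yaw": 0},
    {"linear": [0, 0, 0], "yaw": 0}
  ]
}}

```text
t: 5.1
tool_pos: [0.4212, -0.1902, 0.0352]
orientation: [-0.06, -2.194, 2.181]
force: [0.2, 1.5, 2.0]
opening: 0.0441
```

```bash
python3 - <<'E'
from h import *
s,R=st(); print(s['opening'],s['tool_pos'],s['force'])
cv2.imwrite("pics/w3.png",robot.read_camera("wrist"))
E
```

```text
0.044092821670963525 [ 0.42118311 -0.19017481  0.03517256] [0.19818444 1.52787107 1.99176531]
```

View pics/w3.png

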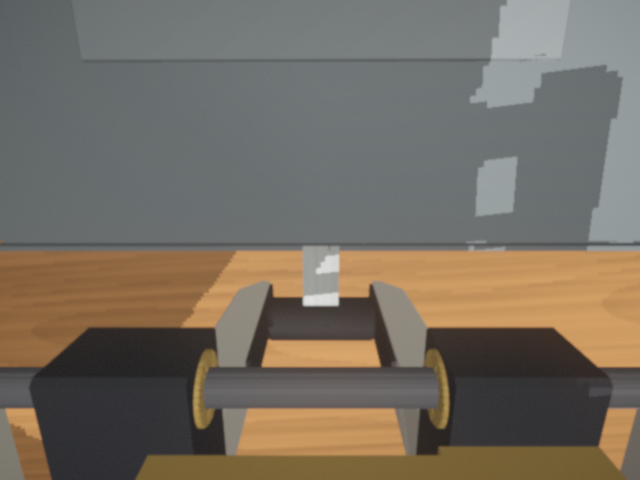

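```bash
sed -i 's/0.4221,-0.1915,0.064\])-f/0.4212,-0.1902,0.0352])-f/' arc.py; python3 arc.py .05 .13 .22 .31 .40
```

```text
at [ 0.42116834 -0.19017424  0.03517599] F [-0.64753995  1.24671691  1.44673248] open 0.04364942353066003 t 5.15 hinge [ 0.68372674 -0.20597053  0.0352    ]
angle est -9.128356494252824e-05 radius 0.26303314947072987
0.05 [-0.0003 -0.0132 -0.0001]
0.13 [-0.002  -0.0341 -0.0002]
0.22 [-0.006  -0.0575 -0.0003]
0.31 [-0.0121 -0.0803 -0.0004]
0.4 [-0.0201 -0.1026 -0.0006]
```

Request:
{"method": "carry_out", "body": {
  "increments": [
    {"linear": [0, -0.013, 0], "yaw": 0},
    {"linear": [-0.002, -0.034, 0], "yaw": 0},
    {"linear": [-0.006, -0.0575, 0], "yaw": 0},
    {"linear": [-0.012, -0.08, 0], "yaw": 0},
    {"linear": [-0.02, -0.1025, 0], "yaw": 0}
  ]
}}

```text
t: 5.78
tool_pos: [0.4414, -0.1913, 0.1377]
orientation: [-0.059, -2.194, 2.179]
force: [3.0, 3.2, -5.9]
opening: 0.0439
```

```bash
python3 arc.py .48 .57 .66 .75 .84
```

```text
at [ 0.44137909 -0.19133963  0.13770037] F [ 3.00981966  3.23761402 -5.90708015] open 0.043913559572941095 t 5.775 hinge [ 0.68372674 -0.20597053  0.0352    ]
angle est 0.39947882841713817 radius 0.26353892873998136
0.48 [-0.0094 -0.019  -0.0001]
0.57 [-0.0211 -0.0396 -0.0002]
0.66 [-0.0346 -0.059  -0.0004]
0.75 [-0.0498 -0.0771 -0.0005]
0.84 [-0.0665 -0.0938 -0.0007]
```

Request:
{"method": "carry_out", "body": {
  "increments": [
    {"linear": [-0.0095, -0.019, 0], "yaw": 0},
    {"linear": [-0.021, -0.0395, 0], "yaw": 0},
    {"linear": [-0.0345, -0.059, 0], "yaw": 0},
    {"linear": [-0.05, -0.077, 0], "yaw": 0},
    {"linear": [-0.0665, -0.094, 0], "yaw": 0}
  ]
}}

```text
t: 6.4
tool_pos: [0.5082, -0.1952, 0.2311]
orientation: [-0.056, -2.195, 2.176]
force: [2.8, 2.7, -6.3]
opening: 0.0439
```

```bash
python3 arc.py .93 1.02 1.11 1.18 1.25
```

```text
at [ 0.50821236 -0.19524223  0.23107197] F [ 2.82093614  2.65806947 -6.25381733] open 0.043877893211493636 t 6.4 hinge [ 0.68372674 -0.20597053  0.0352    ]
angle est 0.839231945057902 radius 0.26322269922400104
0.93 [-0.0185 -0.0151  0.    ]
1.02 [-0.0379 -0.0286 -0.0001]
1.11 [-0.0585 -0.0403 -0.0002]
1.18 [-0.0752 -0.048  -0.0003]
1.25 [-0.0924 -0.0546 -0.0004]
```

Request:
{"method": "carry_out", "body": {
  "increments": [
    {"linear": [-0.0185, -0.015, 0], "yaw": 0},
    {"linear": [-0.038, -0.0285, 0], "yaw": 0},
    {"linear": [-0.0585, -0.04, 0], "yaw": 0},
    {"linear": [-0.075, -0.048, 0], "yaw": 0},
    {"linear": [-0.0925, -0.0545, 0], "yaw": 0}
  ]
}}

```text
t: 7.02
tool_pos: [0.6011, -0.2007, 0.2849]
orientation: [-0.054, -2.196, 2.175]
force: [-1.2, 3.5, -0.7]
opening: 0.044
```

```bash
python3 arc.py 1.3 1.35 1.39 1.42 1.44 1.45; python3 - <<'E'
from h import *
a=robot.read_camera("scene"); cv2.imwrite("pics/s4.png",cv2.resize(a[90:310,180:380],None,fx=3,fy=3,interpolation=cv2.INTER_CUBIC)[:600])
E
```

```text
at [ 0.60109087 -0.2006795   0.28488093] F [-1.1791961   3.48872037 -0.67289512] open 0.04400785501122329 t 7.025 hinge [ 0.68372674 -0.20597053  0.0352    ]
angle est 1.2505695980448779 radius 0.2630535013960574
1.3 [-0.0124 -0.0039  0.0003]
1.35 [-0.0251 -0.0072  0.0003]
1.39 [-0.0354 -0.0094  0.0002]
1.42 [-0.0432 -0.0108  0.0002]
1.44 [-0.0484 -0.0116  0.0002]
1.45 [-0.051  -0.012   0.0002]
```

View pics/s4.png

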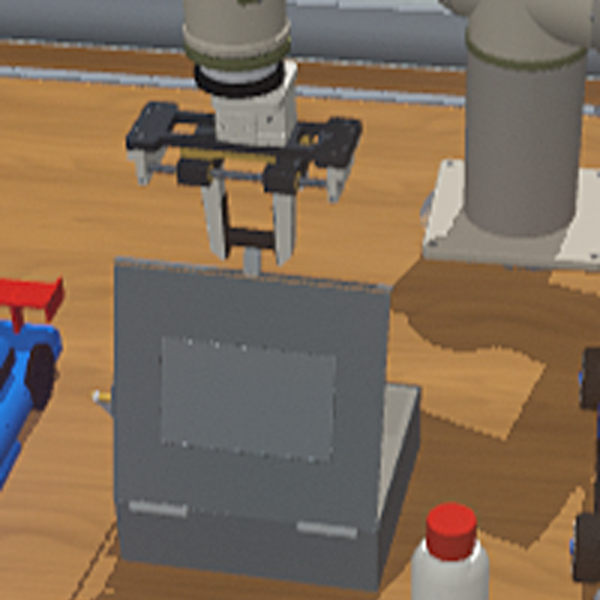

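Request:
{"method": "carry_out", "body": {
  "increments": [
    {"linear": [-0.0125, -0.004, 0], "yaw": 0},
    {"linear": [-0.025, -0.007, 0], "yaw": 0},
    {"linear": [-0.0355, -0.0095, 0], "yaw": 0},
    {"linear": [-0.0485, -0.0115, 0], "yaw": 0},
    {"linear": [-0.0525, -0.012, 0], "yaw": 0}
  ]
}}

```text
t: 7.7
tool_pos: [0.6552, -0.2039, 0.2969]
orientation: [-0.055, -2.197, 2.176]
force: [0.7, 2.5, 0.4]
opening: 0.0437
```

Request:
{"method": "carry_out", "body": {
  "increments": [
    {"linear": [0, 0, 0], "yaw": 0},
    {"linear": [0, 0, 0], "yaw": 0},
    {"linear": [0, 0, 0], "yaw": 0}
  ]
}}

```text
t: 8.07
tool_pos: [0.6549, -0.2039, 0.2969]
orientation: [-0.055, -2.197, 2.176]
force: [-1.4, 3.4, 0.1]
opening: 0.0439
```

```bash
python3 arc.py 1.45 1.43 1.41 1.39 1.37 1.36 1.35 1.34 ; python3 - <<'E'
from h import *
a=robot.read_camera("top"); cv2.imwrite("pics/t5.png",cv2.resize(a[180:340,300:480],None,fx=3.5,fy=3.5,interpolation=cv2.INTER_CUBIC))
E
```

```text
at [ 0.6548817  -0.20386798  0.29685305] F [-1.36159973  3.43865122  0.08569377] open 0.04393111076828942 t 8.075 hinge [ 0.68372674 -0.20597053  0.0352    ]
angle est 1.460718065318162 radius 0.26324635003390584
1.45 [0.0028 0.0006 0.0004]
1.43 [0.008  0.0013 0.0004]
1.41 [0.0132 0.0022 0.0004]
1.39 [0.0183 0.0031 0.0004]
1.37 [0.0235 0.0042 0.0004]
1.36 [0.0261 0.0047 0.0004]
1.35 [0.0286 0.0053 0.0004]
1.34 [0.0312 0.0059 0.0004]
```

View pics/t5.png

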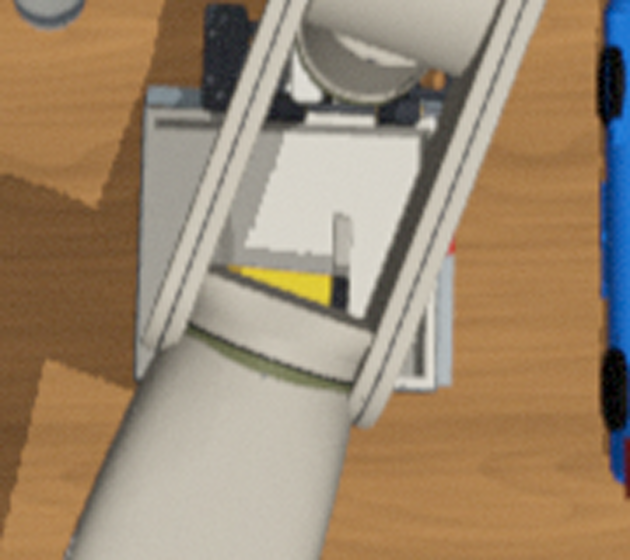

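Request:
{"method": "carry_out", "body": {
  "increments": [
    {"linear": [0.005, 0.001, 0], "yaw": 0},
    {"linear": [0.01, 0.0017, 0], "yaw": 0},
    {"linear": [0.015, 0.0025, 0], "yaw": 0},
    {"linear": [0.019, 0.0033, 0], "yaw": 0},
    {"linear": [0.022, 0.004, 0], "yaw": 0}
  ]
}}

```text
t: 8.75
tool_pos: [0.6327, -0.2026, 0.2932]
orientation: [-0.056, -2.197, 2.176]
force: [0.5, 2.7, 1.5]
opening: 0.044
```

```bash
python3 arc.py 1.37 1.36 1.35 1.34
```

```text
at [ 0.63266849 -0.20255543  0.29324684] F [0.46674762 2.715341   1.45302255] open 0.0440335035355565 t 8.75 hinge [ 0.68372674 -0.20597053  0.0352    ]
angle est 1.3750341800087427 radius 0.26307158852980267
1.37 [0.0013 0.0003 0.0004]
1.36 [0.0039 0.0009 0.0004]
1.35 [0.0064 0.0015 0.0004]
1.34 [0.009  0.0021 0.0004]
```

Request:
{"method": "carry_out", "body": {
  "increments": [
    {"linear": [0.0013, 0.0003, 0], "yaw": 0},
    {"linear": [0.0026, 0.0006, 0], "yaw": 0},
    {"linear": [0.0038, 0.0009, 0], "yaw": 0},
    {"linear": [0.005, 0.001, 0], "yaw": 0},
    {"linear": [0.005, 0.001, 0], "yaw": 0}
  ]
}}

```text
t: 9.38
tool_pos: [0.6282, -0.2023, 0.2923]
orientation: [-0.057, -2.197, 2.177]
force: [4.4, 1.5, 0.3]
opening: 0.0439
```

```bash
python3 arc.py 1.37 1.36 1.35 1.34;python3 - <<'E'
from h import *
cv2.imwrite("pics/w6.png",robot.read_camera("wrist"))
E
```

```text
at [ 0.62822887 -0.20227482  0.29231901] F [4.39555507 1.50473499 0.33972658] open 0.04385828807592291 t 9.375 hinge [ 0.68372674 -0.20597053  0.0352    ]
angle est 1.3577602025703692 radius 0.2630660156806728
1.37 [-0.0032 -0.0006  0.0004]
1.36 [-0.0006 -0.0001  0.0004]
1.35 [0.002  0.0005 0.0004]
1.34 [0.0045 0.0011 0.0004]
```

View pics/w6.png

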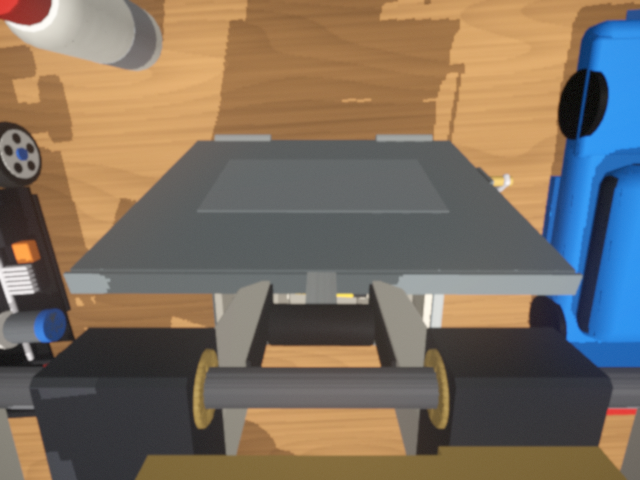

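Request:
{"method": "carry_out", "body": {
  "increments": [
    {"linear": [0, 0, 0], "yaw": 0},
    {"linear": [0, 0, 0], "yaw": 0},
    {"linear": [0, 0, 0], "yaw": 0},
    {"linear": [0, 0, 0], "yaw": 0}
  ],
  "gripper": 0.8
}}

```text
t: 9.93
tool_pos: [0.628, -0.2024, 0.2922]
orientation: [-0.056, -2.197, 2.177]
force: [0.2, -0.7, 0.1]
opening: 0.0739
```

```bash
python3 - <<'E'
from h import *
s,R=st(); print(s['opening'],s['tool_pos'],s['force'])
p=robot.camera_params("wrist")
bx=np.array([np.cos(.06),-np.sin(.06),0]); H=np.array([0.6838,-.2062,.075])
for t in(1.3,1.34,1.36,1.38): print(t,proj(p,H+.263*(-np.cos(t)*bx+np.array([0,0,np.sin(t)]))))
a=robot.read_camera("wrist"); cv2.imwrite("pics/w7.png",a)
E
```

```text
0.07391866398349467 [ 0.62804813 -0.20237324  0.29215085] [ 0.21139547 -0.7063462   0.13919395]
1.3 [[320.25740726 343.97375024]]
1.34 [[320.17172757 326.36682154]]
1.36 [[320.13031051 316.86856676]]
1.38 [[320.09001952 306.90345712]]
```

View pics/w7.png

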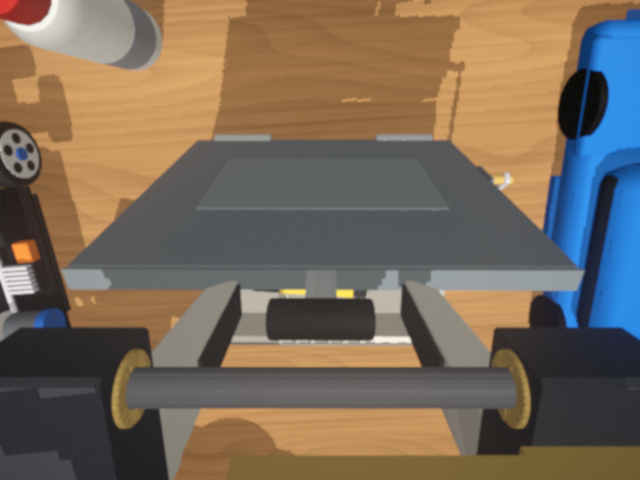

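Request:
{"method": "carry_out", "body": {
  "increments": [
    {"linear": [0, -0.015, 0], "yaw": 0},
    {"linear": [0, -0.04, 0], "yaw": 0},
    {"linear": [0.005, -0.07, 0], "yaw": 0},
    {"linear": [0.05, -0.07, 0], "yaw": 0},
    {"linear": [0.1, -0.07, 0], "yaw": 0}
  ],
  "gripper": 1
}}

```text
t: 10.6
tool_pos: [0.5284, -0.1971, 0.3643]
orientation: [-0.057, -2.197, 2.179]
force: [-1.0, -0.0, 1.0]
opening: 0.0933
```

Request:
{"method": "carry_out", "body": {
  "increments": [
    {"linear": [0.05, 0, 0], "yaw": 0},
    {"linear": [0.1, 0, 0], "yaw": 0},
    {"linear": [0.15, 0, 0], "yaw": 0},
    {"linear": [0.15, 0, 0], "yaw": 0}
  ]
}}

```text
t: 11.1
tool_pos: [0.3769, -0.1883, 0.3679]
orientation: [-0.063, -2.195, 2.182]
force: [0.1, 0.2, 0.4]
opening: 0.0928
```

```bash
python3 - <<'E'
from h import *
s,R=st(); print(s['q'],s['tool_pos'],s['force'])
np.savez("w8.npz",**robot.camera_params("wrist"))
cv2.imwrite("pics/w8.png",robot.read_camera("wrist"))
a=robot.read_camera("scene"); cv2.imwrite("pics/s8.png",cv2.resize(a[90:310,180:380],None,fx=3,fy=3,interpolation=cv2.INTER_CUBIC)[:600])
a=robot.read_camera("top"); cv2.imwrite("pics/t8.png",cv2.resize(a[180:340,300:480],None,fx=3.5,fy=3.5,interpolation=cv2.INTER_CUBIC))
E
```

```text
[-0.588261   -0.35106978  1.62654708  0.00337906  1.87224084  1.0448093 ] [ 0.37685685 -0.18828581  0.36787049] [0.13445092 0.24764024 0.37245286]
```

View pics/w8.png

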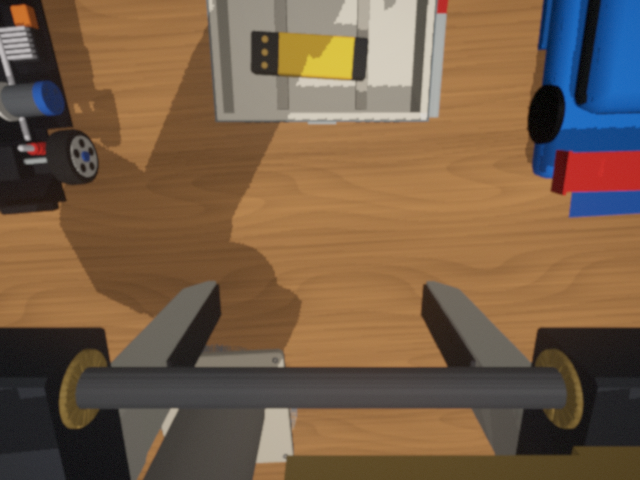

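View pics/s8.png

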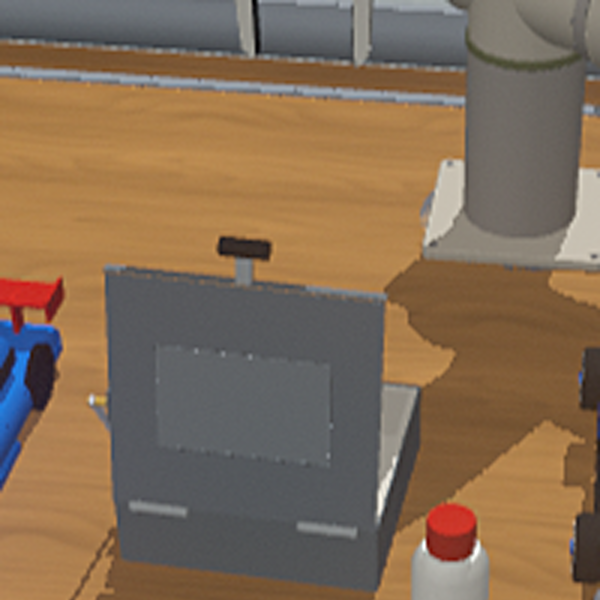

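View pics/t8.png

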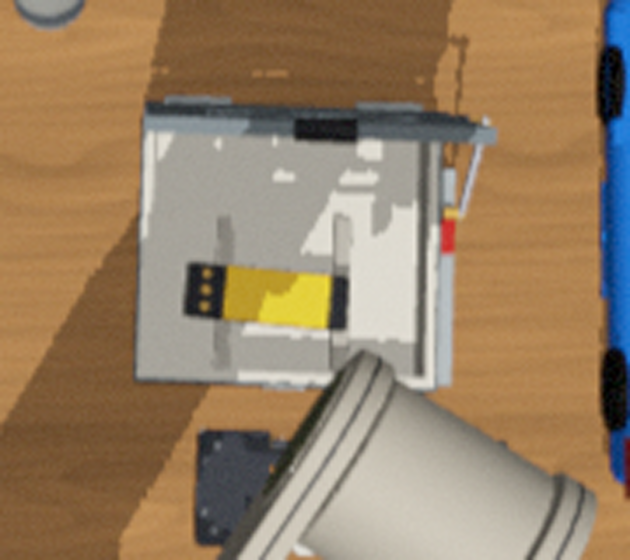

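```bash
python3 - <<'E'
from h import *
pt=robot.camera_params("top"); w=dict(np.load("w8.npz"))
for p,c in((pt,(np.array([(188,262),(348,275),(345,330),(184,316)])+.5)/3.5-.5+[300,180]),(w,np.array([(253,31),(368,37.5),(365.5,80.5),(250.5,74)],float))):
    X=onz(p,c,0.051); ax=(X[0]+X[3]-X[1]-X[2])/2; print(X.mean(0),"len",np.linalg.norm(X[0]-X[1]),np.linalg.norm(X[1]-X[2]),np.linalg.norm(X[3]-X[2]),np.linalg.norm(X[3]-X[0]),"axis ang",np.arctan2(ax[1],ax[0]))
a=cv2.imread("pics/w8.png"); hsv=cv2.cvtColor(a,cv2.COLOR_BGR2HSV)
m=cv2.inRange(hsv,(20,140,80),(35,255,255)); m[120:]=0
r=cv2.minAreaRect(cv2.findNonZero(m)); b=cv2.boxPoints(r); print(r); X=onz(w,b,.051); print(X.mean(0),[np.linalg.norm(X[i]-X[i-1]) for i in range(4)])
at=cv2.imread("pics/t8.png")
m=cv2.inRange(cv2.cvtColor(at,cv2.COLOR_BGR2HSV),(20,140,80),(35,255,255)); m[:200]=0;m[350:]=0;m[:,:180]=0;m[:,370:]=0
r=cv2.minAreaRect(cv2.findNonZero(m)); b=(cv2.boxPoints(r)+.5)/3.5-.5+[300,180]; X=onz(pt,b,.051); print(X.mean(0),[np.linalg.norm(X[i]-X[i-1]) for i in range(4)],[np.arctan2(*(X[i]-X[i-1])[1::-1]) for i in range(4)])
E
```

```text
[ 0.53061707 -0.18063222  0.051     ] len 0.1351587651126651 0.04650097842063956 0.13569071425462362 0.0458516669159861 axis ang 1.463606356272189
[ 0.52927029 -0.18288013  0.051     ] len 0.13382261609995344 0.04669458656579494 0.1377283977340538 0.04663689905765466 axis ang 1.4561767398177217
((308.0103759765625, 55.32414245605469), (91.78251647949219, 42.33857727050781), 3.3664603233337402)
[ 0.52983626 -0.18142392  0.051     ] [np.float64(0.10968222149840845), np.float64(0.04580733402417458), np.float64(0.106625021779004), np.float64(0.04586015801941738)]
[ 0.53029811 -0.18067079  0.051     ] [np.float64(0.10824923460061568), np.float64(0.04507266794276541), np.float64(0.10853283129056807), np.float64(0.04497133756421786)] [np.float64(1.4523303739714641), np.float64(-0.12387921408592875), np.float64(-1.6902183427672492), np.float64(3.0113959373289996)]
```

```bash
python3 - <<'E'
from h import *
goto((.45,-.175,.2),-.116)
E
```

```text
shift [-0.0707  0.1661 -0.0164] yaw -1.5145 q6 1.046 t 11.25 jaw now -1.6305
```

Request:
{"method": "carry_out", "body": {
  "increments": [
    {"linear": [-0.01, 0.02, -0.003], "yaw": -0.17},
    {"linear": [-0.02, 0.04, -0.006], "yaw": -0.35},
    {"linear": [-0.03, 0.06, -0.009], "yaw": -0.53},
    {"linear": [-0.04, 0.08, -0.012], "yaw": -0.71},
    {"linear": [-0.05, 0.1, -0.015], "yaw": -0.89}
  ],
  "gripper": 0.7
}}

```text
t: 11.88
tool_pos: [0.4309, -0.1754, 0.2652]
orientation: [-0.77, 1.736, -1.717]
force: [0.6, -0.4, 0.1]
opening: 0.0653
```

```bash
python3 - <<'E'
from h import *
goto((.45,-.175,.2),-.116)
E
```

```text
shift [-0.0129  0.0651  0.0146] yaw -0.6176 q6 0.233 t 11.875 jaw now -0.7336
```

Request:
{"method": "carry_out", "body": {
  "increments": [
    {"linear": [-0.003, 0.015, 0.003], "yaw": -0.16},
    {"linear": [-0.006, 0.03, 0.007], "yaw": -0.33},
    {"linear": [-0.009, 0.045, 0.01], "yaw": -0.49},
    {"linear": [-0.013, 0.06, 0.014], "yaw": -0.617},
    {"linear": [-0.013, 0.065, 0.0145], "yaw": -0.617}
  ]
}}

```text
t: 12.5
tool_pos: [0.4503, -0.1743, 0.1986]
orientation: [-1.152, 1.306, -1.283]
force: [-0.0, 0.1, -0.2]
opening: 0.065
```

```bash
python3 - <<'E'
from h import *
goto((.46,-.18,.085),-.116)
np.savez("w9.npz",**robot.camera_params("wrist"))
cv2.imwrite("pics/w9.png",robot.read_camera("wrist"))
E
```

```text
shift [0.0056 0.1134 0.0114] yaw -0.0004 q6 -0.363 t 12.5 jaw now -0.1164
```

View pics/w9.png

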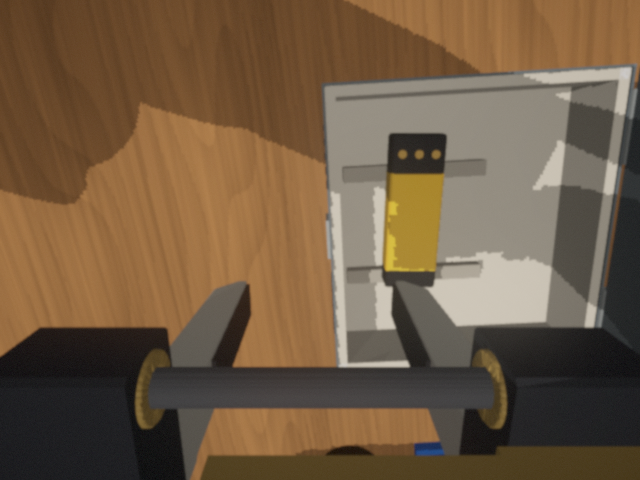

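```bash
python3 - <<'E'
from h import *
w=dict(np.load("w9.npz"))
X=onz(w,[(389.5,133.5),(446.5,134.5),(436,285.5),(382.5,283)],.051); ax=(X[0]+X[1]-X[2]-X[3])/2
print(X.round(4),X.mean(0),np.linalg.norm(ax),np.linalg.norm(X[0]-X[1]),np.linalg.norm(X[3]-X[2]),np.arctan2(ax[1],ax[0]))
goto((.46,-.18,.085),-.116)
E
```

```text
[[ 0.514  -0.1112  0.051 ]
 [ 0.5607 -0.1175  0.051 ]
 [ 0.5471 -0.2514  0.051 ]
 [ 0.4984 -0.2434  0.051 ]] [ 0.53005482 -0.18087363  0.051     ] 0.13382830618427982 0.0471098732964958 0.049343574650364146 1.4614592392390289
shift [0.0054 0.1133 0.0117] yaw -0.0026 q6 -0.361 t 12.55 jaw now -0.1186
```

Request:
{"method": "carry_out", "body": {
  "increments": [
    {"linear": [0.002, 0.03, 0.003], "yaw": 0},
    {"linear": [0.004, 0.065, 0.006], "yaw": 0},
    {"linear": [0.0055, 0.1, 0.009], "yaw": -0.002},
    {"linear": [0.0055, 0.113, 0.012], "yaw": -0.002}
  ]
}}

```text
t: 13.05
tool_pos: [0.4596, -0.1796, 0.0836]
orientation: [-1.152, 1.31, -1.283]
force: [0.0, -0.4, 0.5]
opening: 0.0651
```

```bash
python3 - <<'E'
from h import *
goto((.530,-.181,.0085),-.114)
E
```

```text
shift [-0.0063  0.0743  0.071 ] yaw -0.0048 q6 -0.363 t 13.05 jaw now -0.1188
```

Request:
{"method": "carry_out", "body": {
  "increments": [
    {"linear": [-0.002, 0, 0.025], "yaw": 0},
    {"linear": [-0.0045, 0, 0.05], "yaw": -0.004},
    {"linear": [-0.006, 0, 0.071], "yaw": -0.005},
    {"linear": [-0.0063, 0, 0.071], "yaw": -0.005},
    {"linear": [-0.0063, 0.02, 0.071], "yaw": -0.005}
  ]
}}

```text
t: 13.68
tool_pos: [0.5321, -0.1824, 0.0645]
orientation: [-1.152, 1.303, -1.282]
force: [0.5, 0.3, -0.2]
opening: 0.0655
```

```bash
python3 - <<'E'
from h import *
goto((.530,-.181,.0085),-.114); print(st()[0]['force'])
cv2.imwrite("pics/w10.png",robot.read_camera("wrist"))
a=robot.read_camera("scene"); cv2.imwrite("pics/s10.png",cv2.resize(a[90:310,180:380],None,fx=3,fy=3,interpolation=cv2.INTER_CUBIC)[:600])
E
```

```text
shift [-0.0006  0.056  -0.0018] yaw -0.0004 q6 -0.312 t 13.675 jaw now -0.1144
[ 0.48359628  0.32068857 -0.24146156]
```

View pics/w10.png

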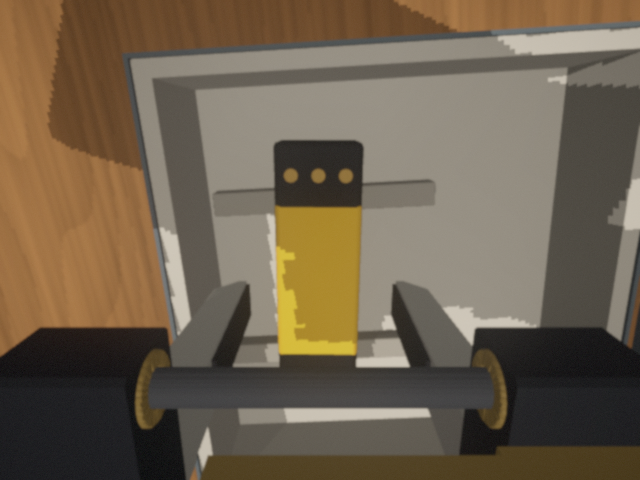

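View pics/s10.png

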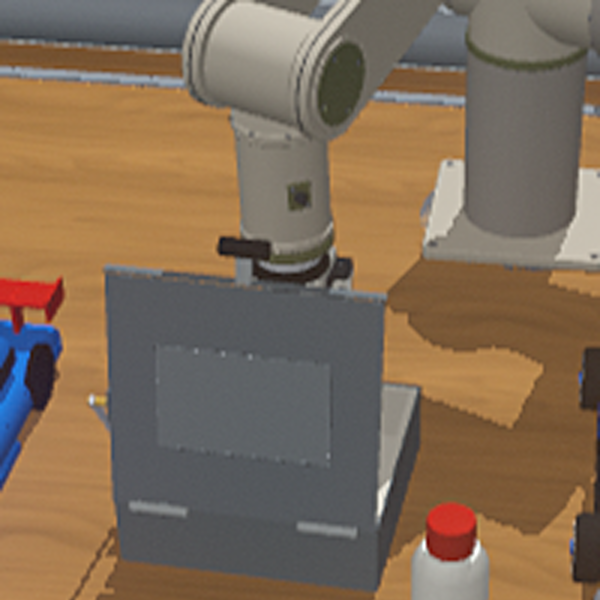

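Request:
{"method": "carry_out", "body": {
  "increments": [
    {"linear": [-0.0006, 0.015, -0.001], "yaw": 0},
    {"linear": [-0.0006, 0.03, -0.0018], "yaw": 0},
    {"linear": [-0.0006, 0.045, -0.0018], "yaw": 0},
    {"linear": [-0.0006, 0.054, -0.0018], "yaw": 0}
  ]
}}

```text
t: 14.28
tool_pos: [0.5247, -0.1789, 0.0042]
orientation: [-1.157, 1.313, -1.275]
force: [0.5, 0.0, -0.9]
opening: 0.0649
```

```bash
python3 - <<'E'
from h import *
goto((.530,-.181,.0085),-.114); print(st()[0]['force'])
cv2.imwrite("pics/w11.png",robot.read_camera("wrist"))
E
```

```text
shift [ 0.0015 -0.0044  0.0055] yaw -0.0005 q6 -0.313 t 14.275 jaw now -0.1145
[ 0.54018198  0.00363165 -0.87003012]
```

View pics/w11.png

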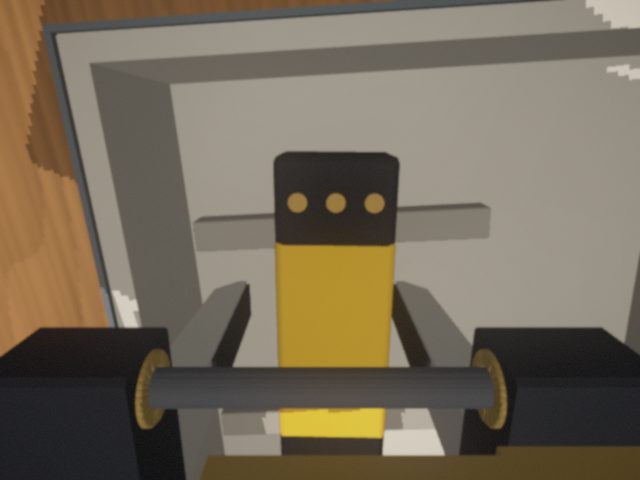

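```bash
python3 - <<'E'
from h import *
s,R=st(); print(R.round(4),s['tool_pos'],s['dq'].round(3))
goto((.5295,-.181,.0085),-.114)
E
```

```text
[[-0.1145 -0.0181  0.9933]
 [-0.9934  0.0142 -0.1142]
 [-0.0121 -0.9997 -0.0196]] [ 0.52414482 -0.17862524  0.00337823] [ 0.001 -0.012 -0.007  0.     0.032  0.001]
shift [ 0.0017 -0.0053  0.0055] yaw -0.0005 q6 -0.313 t 14.325 jaw now -0.1145
```

Request:
{"method": "carry_out", "body": {
  "increments": [
    {"linear": [0.001, -0.003, 0.003], "yaw": 0},
    {"linear": [0.0017, -0.005, 0.0055], "yaw": 0},
    {"linear": [0.0017, -0.005, 0.0055], "yaw": 0}
  ]
}}

```text
t: 14.7
tool_pos: [0.5306, -0.1815, 0.0093]
orientation: [-1.156, 1.312, -1.276]
force: [0.5, -0.2, 0.1]
opening: 0.065
```

```bash
python3 - <<'E'
from h import *
s,R=st(); print(R.round(4),s['tool_pos'],s['dq'].round(3),s['force'])
goto((.5295,-.181,.0085),-.114)
E
```

```text
[[-0.1145 -0.0163  0.9933]
 [-0.9934  0.0135 -0.1143]
 [-0.0115 -0.9998 -0.0177]] [ 0.53058567 -0.18149511  0.00928901] [ 0.    -0.003  0.013 -0.    -0.001 -0.001] [ 0.54481143 -0.23384683  0.05381581]
shift [-0.0004  0.0008 -0.0011] yaw -0.0005 q6 -0.313 t 14.7 jaw now -0.1145
```

Request:
{"method": "carry_out", "body": {
  "increments": [
    {"linear": [0, 0, 0], "yaw": 0},
    {"linear": [0, 0, 0], "yaw": 0},
    {"linear": [0, 0, 0], "yaw": 0},
    {"linear": [0, 0, 0], "yaw": 0}
  ],
  "gripper": 0.3,
  "newtons": 30
}}

```text
t: 15.2
tool_pos: [0.5305, -0.1815, 0.0095]
orientation: [-1.156, 1.312, -1.276]
force: [-1.2, 1.1, 3.8]
opening: 0.046
```

```bash
python3 - <<'E'
from h import *
s,R=st(); print(s['opening'],s['tool_pos'],s['force'])
cv2.imwrite("pics/w12.png",robot.read_camera("wrist"))
goto((.5295,-.181,.0935),-.114)
E
```

```text
0.04600576005825708 [ 0.53049721 -0.18149793  0.00948035] [-1.2015937   1.06710211  3.75478266]
shift [-0.0014 -0.084  -0.0025] yaw -0.0005 q6 -0.313 t 15.25 jaw now -0.1145
```

View pics/w12.png

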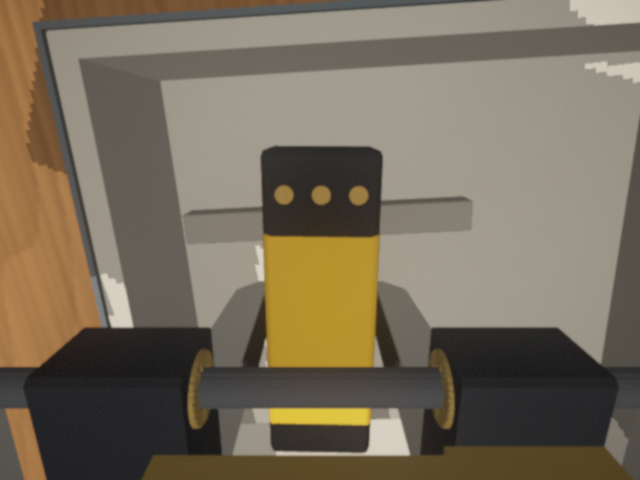

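Request:
{"method": "carry_out", "body": {
  "increments": [
    {"linear": [0, -0.01, 0], "yaw": 0},
    {"linear": [-0.0005, -0.03, -0.001], "yaw": 0},
    {"linear": [-0.001, -0.055, -0.0015], "yaw": 0},
    {"linear": [-0.0014, -0.075, -0.0025], "yaw": 0},
    {"linear": [-0.0014, -0.088, -0.0025], "yaw": 0}
  ]
}}

```text
t: 15.88
tool_pos: [0.5303, -0.1813, 0.0996]
orientation: [-1.155, 1.31, -1.277]
force: [0.3, 0.5, -2.9]
opening: 0.0462
```

Request:
{"method": "carry_out", "body": {
  "increments": [
    {"linear": [0, 0, 0], "yaw": 0}
  ]
}}

```text
t: 16.0
tool_pos: [0.5311, -0.1817, 0.101]
orientation: [-1.154, 1.308, -1.279]
force: [0.5, 0.1, -3.3]
opening: 0.0458
```

```bash
python3 - <<'E'
from h import *
s,R=st(); print(s['opening'],s['tool_pos'],s['force'],R[:,1],s['q'])
goto((.44,-.14,.11),-.114)
cv2.imwrite("pics/w13.png",robot.read_camera("wrist"))
E
```

```text
0.045770808525121116 [ 0.53109037 -0.18166224  0.10098013] [ 0.45012151  0.10189538 -3.30539805] [-0.01245154  0.01164959 -0.99985461] [-0.4248367   0.10874898  1.69014217  0.00560734  1.35885198 -0.3114562 ]
shift [-0.0311 -0.0074 -0.0954] yaw -0.0005 q6 -0.311 t 16.0 jaw now -0.1145
```

View pics/w13.png

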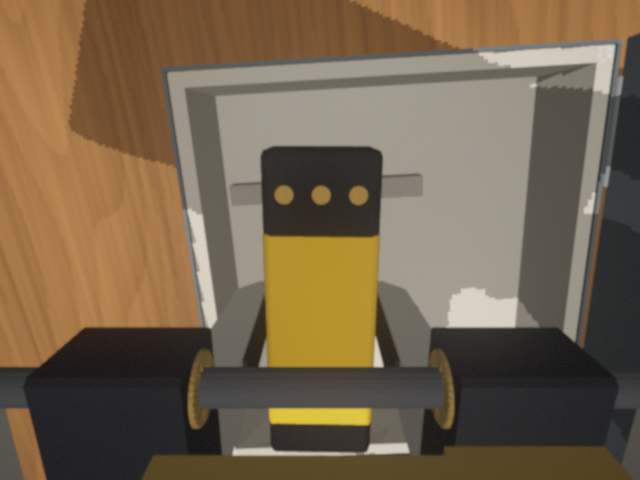

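Request:
{"method": "carry_out", "body": {
  "increments": [
    {"linear": [-0.005, -0.01, -0.03], "yaw": 0},
    {"linear": [-0.012, -0.025, -0.065], "yaw": 0},
    {"linear": [-0.03, -0.045, -0.095], "yaw": 0.05},
    {"linear": [-0.07, -0.065, -0.11], "yaw": 0.2},
    {"linear": [-0.12, -0.085, -0.115], "yaw": 0.37}
  ]
}}

```text
t: 16.68
tool_pos: [0.4301, -0.0503, 0.1874]
orientation: [-0.943, 1.578, -1.545]
force: [1.4, -0.1, -3.7]
opening: 0.0457
```

```bash
python3 - <<'E'
from h import *
s,R=st(); print(s['opening'],s['tool_pos'],R[:,1])
goto((.5597,.235,.18),1.595)
E
```

```text
0.04570969390566985 [ 0.43005274 -0.05030876  0.18741448] [-0.01467108  0.01232363 -0.99981643]
shift [-0.3127  0.009  -0.0195] yaw 1.0573 q6 0.246 t 16.675 jaw now -0.4893
```

Request:
{"method": "carry_out", "body": {
  "increments": [
    {"linear": [-0.05, 0, -0.003], "yaw": 0.17},
    {"linear": [-0.1, 0, -0.006], "yaw": 0.34},
    {"linear": [-0.15, 0, -0.01], "yaw": 0.51},
    {"linear": [-0.2, 0, -0.013], "yaw": 0.68},
    {"linear": [-0.25, 0, -0.016], "yaw": 0.85}
  ]
}}

```text
t: 17.3
tool_pos: [0.5333, 0.1794, 0.1873]
orientation: [-0.255, 2.123, -2.094]
force: [0.4, 0.1, -1.7]
opening: 0.0459
```

Request:
{"method": "carry_out", "body": {
  "increments": [
    {"linear": [0, 0, 0], "yaw": 0}
  ]
}}

```text
t: 17.42
tool_pos: [0.533, 0.1822, 0.1854]
orientation: [-0.259, 2.124, -2.094]
force: [-0.7, -1.1, -3.4]
opening: 0.046
```

```bash
python3 - <<'E'
from h import *
s,R=st(); print(s['opening'],s['tool_pos'],R[:,1])
goto((.5597,.235,.18),1.595)
E
```

```text
0.046011302482710306 [0.53303501 0.18219131 0.18537125] [-0.01915259  0.01184788 -0.99974637]
shift [-0.0379  0.0055 -0.0454] yaw 0.2024 q6 1.57 t 17.425 jaw now -1.3442
```

Request:
{"method": "carry_out", "body": {
  "increments": [
    {"linear": [-0.015, 0.002, -0.018], "yaw": 0.1},
    {"linear": [-0.03, 0.004, -0.036], "yaw": 0.2},
    {"linear": [-0.038, 0.0055, -0.0455], "yaw": 0.202},
    {"linear": [-0.038, 0.0055, -0.0455], "yaw": 0.202},
    {"linear": [-0.038, 0.0055, -0.0455], "yaw": 0.202}
  ]
}}

```text
t: 18.05
tool_pos: [0.5595, 0.2342, 0.1798]
orientation: [-0.05, 2.231, -2.205]
force: [0.7, 0.1, -2.9]
opening: 0.0458
```

```bash
python3 - <<'E'
from h import *
s,R=st(); print(s['opening'],s['tool_pos'],R.round(4))
goto((.5597,.235,.18),1.595)
np.savez("w14.npz",**robot.camera_params("wrist"))
cv2.imwrite("pics/w14.png",robot.read_camera("wrist"))
a=robot.read_camera("top"); cv2.imwrite("pics/t14.png",cv2.resize(a[170:340,180:340],None,fx=3.5,fy=3.5,interpolation=cv2.INTER_CUBIC))
E
```

```text
0.04577279996090833 [0.55945784 0.2342397  0.17982   ] [[-0.9995 -0.0197  0.0256]
 [-0.0259  0.0113 -0.9996]
 [ 0.0194 -0.9997 -0.0118]]
shift [-0.0003 -0.0002 -0.0008] yaw 0.0014 q6 1.845 t 18.05 jaw now -1.5452
```

View pics/w14.png

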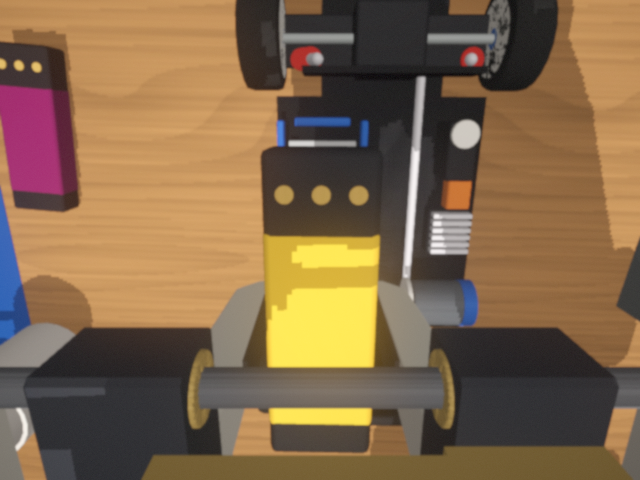

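View pics/t14.png

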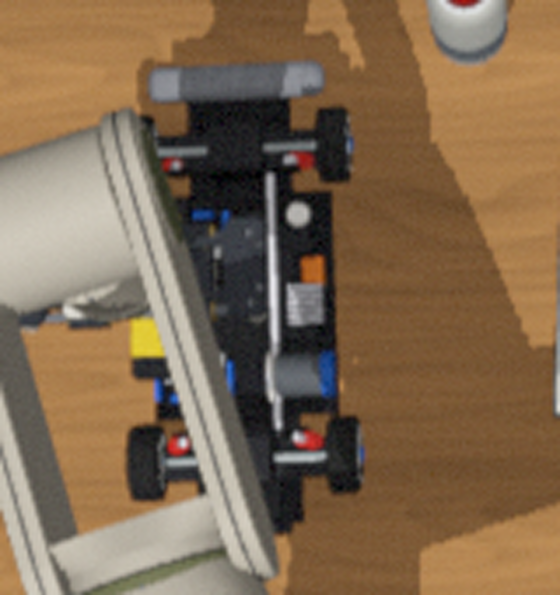

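```bash
python3 - <<'E'
from h import *
w=dict(np.load("w14.npz")); s,R=st()
B=onz(w,[(294.5,122),(350.5,122),(281,133),(364.5,133)],.073); print("blue",B.round(4), "mid stop",B[:2].mean(0),"cleats",B[2:].mean(0))
zt=s['tool_pos'][2]+.0415
P=onz(w,[(263,150),(381.5,150)],zt+.001); print("pack far",P.round(4),P.mean(0),np.linalg.norm(P[0]-P[1]))
P2=onz(w,[(271.5,449),(369,449)],zt-.001); print("pack near",P2.round(4),P2.mean(0),np.linalg.norm(P2[0]-P2[1]))
c=(P.mean(0)+P2.mean(0))/2; v=P.mean(0)-P2.mean(0); print("centre",c,"len",np.linalg.norm(v),"yaw",np.arctan2(v[1],v[0]))
E
```

```text
blue [[0.6355 0.2558 0.073 ]
 [0.6365 0.2156 0.073 ]
 [0.6276 0.2656 0.073 ]
 [0.6292 0.2051 0.073 ]] mid stop [0.63604314 0.23571218 0.073     ] cleats [0.62840939 0.23535022 0.073     ]
pack far [[0.629  0.2559 0.2227]
 [0.6301 0.2133 0.2227]] [0.6295649  0.23458253 0.22265175] 0.042643788879222794
pack near [[0.4906 0.2549 0.2207]
 [0.4923 0.209  0.2207]] [0.49149346 0.23193211 0.22065175] 0.04589683179724067
centre [0.56052918 0.23325732 0.22165175] len 0.13811135518498716 yaw 0.01919359567166613
```

```bash
python3 - <<'E'
from h import *
for z in(.14,.1,.07,.058): goto((.5588,.2354,z),1.595)
E
```

```text
shift [ 0.      0.0402 -0.0006] yaw 0.0006 q6 1.846 t 18.15 jaw now -1.546
shift [-0.0007  0.0802 -0.0001] yaw 0.0006 q6 1.846 t 18.15 jaw now -1.546
shift [-0.0013  0.1102  0.0002] yaw 0.0006 q6 1.846 t 18.15 jaw now -1.546
shift [-0.0015  0.1221  0.0004] yaw 0.0006 q6 1.846 t 18.15 jaw now -1.546
```

Request:
{"method": "carry_out", "body": {
  "increments": [
    {"linear": [0, 0.02, -0.0006], "yaw": 0},
    {"linear": [0, 0.045, -0.0006], "yaw": 0},
    {"linear": [-0.0007, 0.07, -0.0001], "yaw": 0},
    {"linear": [-0.001, 0.09, 0], "yaw": 0},
    {"linear": [-0.0013, 0.103, 0.0002], "yaw": 0}
  ]
}}

```text
t: 18.77
tool_pos: [0.558, 0.235, 0.0751]
orientation: [-0.051, 2.232, -2.207]
force: [-0.3, 0.3, -3.0]
opening: 0.0461
```

Request:
{"method": "carry_out", "body": {
  "increments": [
    {"linear": [0, 0, 0], "yaw": 0},
    {"linear": [0, 0, 0], "yaw": 0}
  ]
}}

```text
t: 19.02
tool_pos: [0.5585, 0.2351, 0.0758]
orientation: [-0.05, 2.231, -2.206]
force: [0.6, 0.5, -2.5]
opening: 0.0458
```

```bash
python3 - <<'E'
from h import *
s,R=st(); print(s['opening'],s['tool_pos'],R.round(4),s['force'])
for z in(.06,.055,.05,.0475): goto((.5588,.2354,z),1.595)
np.savez("w15.npz",**robot.camera_params("wrist"))
cv2.imwrite("pics/w15.png",robot.read_camera("wrist"))
a=robot.read_camera("scene"); cv2.imwrite("pics/s15.png",cv2.resize(a[170:320,340:470],None,fx=4,fy=4,interpolation=cv2.INTER_CUBIC))
E
```

```text
0.04575930686940665 [0.55849958 0.23509753 0.0757559 ] [[-0.9995 -0.0201  0.0249]
 [-0.0251  0.0113 -0.9996]
 [ 0.0198 -0.9997 -0.0118]] [ 0.60025353  0.54154212 -2.52134027]
shift [-0.0006  0.0157 -0.0001] yaw 0.0007 q6 1.844 t 19.025 jaw now -1.5459
shift [-0.0007  0.0207 -0.0001] yaw 0.0007 q6 1.844 t 19.025 jaw now -1.5459
shift [-0.0008  0.0257  0.    ] yaw 0.0007 q6 1.844 t 19.025 jaw now -1.5459
shift [-0.0009  0.0282  0.    ] yaw 0.0007 q6 1.844 t 19.025 jaw now -1.5459
```

View pics/w15.png

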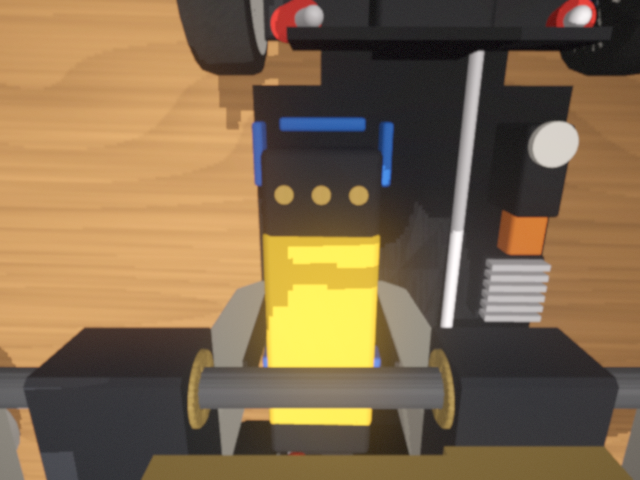

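View pics/s15.png

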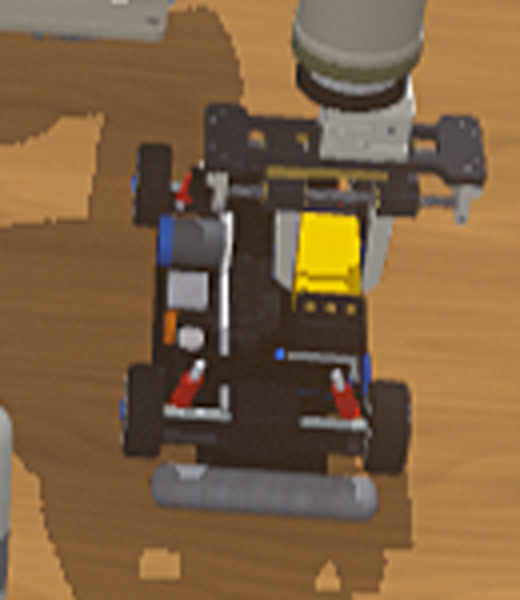

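```bash
python3 - <<'E'
from h import *
w=dict(np.load("w15.npz")); s,R=st()
B=onz(w,[(322.5,130.5),(266.5,145),(380.5,145)],.073); print("stop inner edge",B[0],"cleat inner",B[1:].round(4),B[1:].mean(0),np.linalg.norm(B[1]-B[2]))
P=onz(w,[(263,150),(381.5,150)],s['tool_pos'][2]+.0425-.003).mean(0); P2=onz(w,[(271.5,449),(369,449)],s['tool_pos'][2]+.0405+.001).mean(0); print("pack",P,P2,(P+P2)/2)
E
```

```text
stop inner edge [0.63350399 0.23571332 0.073     ] cleat inner [[0.6262 0.262  0.073 ]
 [0.6276 0.2082 0.073 ]] [0.62691072 0.23511803 0.073     ] 0.053769566658725294
pack [0.62838933 0.23540558 0.11585576] [0.49181874 0.23287469 0.11785576] [0.56010403 0.23414013 0.11685576]
```

Request:
{"method": "carry_out", "body": {
  "increments": [
    {"linear": [-0.0003, 0.006, 0], "yaw": 0},
    {"linear": [-0.0005, 0.013, 0], "yaw": 0},
    {"linear": [-0.0007, 0.0185, 0], "yaw": 0},
    {"linear": [-0.0007, 0.022, 0], "yaw": 0},
    {"linear": [-0.0007, 0.022, 0], "yaw": 0}
  ]
}}

```text
t: 19.75
tool_pos: [0.5588, 0.2354, 0.0538]
orientation: [-0.05, 2.231, -2.206]
force: [0.1, -0.0, -4.0]
opening: 0.0457
```

Request:
{"method": "carry_out", "body": {
  "increments": [
    {"linear": [0, 0.001, 0], "yaw": 0},
    {"linear": [0, 0.002, 0], "yaw": 0},
    {"linear": [0, 0.003, 0], "yaw": 0},
    {"linear": [0, 0.003, 0], "yaw": 0}
  ]
}}

```text
t: 20.25
tool_pos: [0.5587, 0.2354, 0.0507]
orientation: [-0.05, 2.231, -2.206]
force: [-0.4, 0.6, -3.7]
opening: 0.0458
```

Request:
{"method": "carry_out", "body": {
  "increments": [
    {"linear": [0, 0.001, 0], "yaw": 0},
    {"linear": [0, 0.0015, 0], "yaw": 0},
    {"linear": [0, 0.0015, 0], "yaw": 0}
  ]
}}

```text
t: 20.62
tool_pos: [0.5587, 0.2355, 0.0493]
orientation: [-0.05, 2.231, -2.206]
force: [-0.5, 0.2, -2.9]
opening: 0.0457
```

Request:
{"method": "carry_out", "body": {
  "increments": [
    {"linear": [0, 0.0007, 0], "yaw": 0},
    {"linear": [0, 0.0013, 0], "yaw": 0},
    {"linear": [0, 0.0013, 0], "yaw": 0}
  ]
}}

```text
t: 21.0
tool_pos: [0.5587, 0.2356, 0.0483]
orientation: [-0.05, 2.232, -2.206]
force: [-2.9, -1.1, 2.2]
opening: 0.0459
```

Request:
{"method": "carry_out", "body": {
  "increments": [
    {"linear": [0, 0.0006, 0], "yaw": 0},
    {"linear": [0, 0.001, 0], "yaw": 0},
    {"linear": [0, 0.001, 0], "yaw": 0}
  ]
}}

```text
t: 21.38
tool_pos: [0.5588, 0.2355, 0.0475]
orientation: [-0.049, 2.231, -2.206]
force: [-5.6, -2.0, 3.7]
opening: 0.0455
```

```bash
python3 - <<'E'
from h import *
s,R=st(); print(s['opening'],s['tool_pos'],s['force'],s['wrist_torque'])
cv2.imwrite("pics/w16.png",robot.read_camera("wrist"))
E
```

```text
0.045530866157097095 [0.55875271 0.23554692 0.0475151 ] [-5.61892823 -1.96394594  3.71114721] [-0.27603211  0.45221658 -0.07858668]
```

View pics/w16.png

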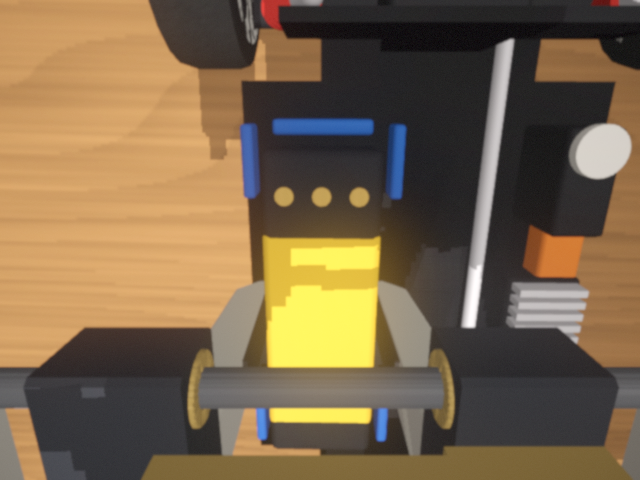

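Request:
{"method": "carry_out", "body": {
  "increments": [
    {"linear": [0, 0.0005, 0], "yaw": 0},
    {"linear": [0, 0.0008, 0], "yaw": 0},
    {"linear": [0, 0.0008, 0], "yaw": 0}
  ],
  "newtons": 4
}}

```text
t: 21.8
tool_pos: [0.5591, 0.2356, 0.0472]
orientation: [-0.049, 2.231, -2.205]
force: [-3.1, -1.1, 4.8]
opening: 0.0465
```

Request:
{"method": "carry_out", "body": {
  "increments": [
    {"linear": [0, 0, 0], "yaw": 0},
    {"linear": [0, 0, 0], "yaw": 0},
    {"linear": [0, 0, 0], "yaw": 0}
  ],
  "gripper": 0.7
}}

```text
t: 22.18
tool_pos: [0.5591, 0.2356, 0.047]
orientation: [-0.049, 2.231, -2.205]
force: [0.4, 0.7, 0.1]
opening: 0.0646
```

```bash
python3 - <<'E'
from h import *
s,R=st(); print(s['opening'],s['tool_pos'],s['force'],s['wrist_torque'])
cv2.imwrite("pics/w17.png",robot.read_camera("wrist"))
E
```

```text
0.06461022485162156 [0.55913748 0.23557987 0.04700654] [0.38331075 0.65403122 0.09173285] [ 0.04868408  0.00482371 -0.00361318]
```

View pics/w17.png

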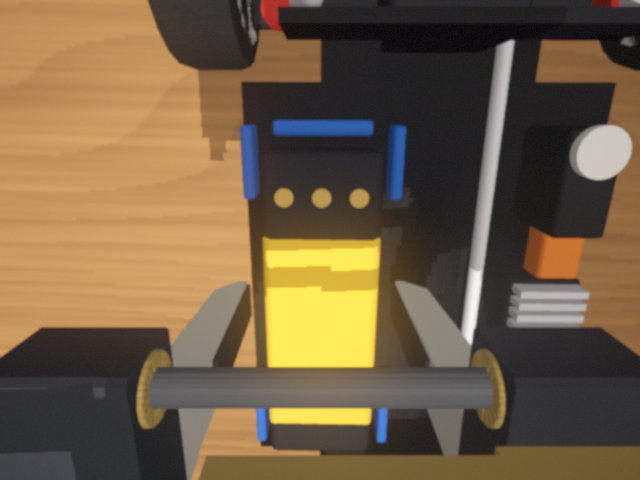

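Request:
{"method": "carry_out", "body": {
  "increments": [
    {"linear": [0, -0.015, 0], "yaw": 0},
    {"linear": [0.001, -0.04, 0], "yaw": 0},
    {"linear": [0.002, -0.08, -0.001], "yaw": 0},
    {"linear": [0.003, -0.13, -0.001], "yaw": 0},
    {"linear": [0.003, -0.18, -0.002], "yaw": 0}
  ]
}}

```text
t: 22.85
tool_pos: [0.5594, 0.2354, 0.2298]
orientation: [-0.048, 2.231, -2.204]
force: [0.3, -0.3, -0.4]
opening: 0.065
```

Request:
{"method": "carry_out", "body": {
  "increments": [
    {"linear": [0.04, -0.01, 0], "yaw": 0},
    {"linear": [0.08, -0.02, 0], "yaw": 0},
    {"linear": [0.13, -0.03, 0], "yaw": 0},
    {"linear": [0.18, -0.03, 0], "yaw": 0},
    {"linear": [0.18, -0.03, 0], "yaw": 0}
  ]
}}

```text
t: 23.48
tool_pos: [0.378, 0.2308, 0.2648]
orientation: [-0.047, 2.23, -2.201]
force: [0.7, 0.4, -0.4]
opening: 0.0649
```

```bash
python3 - <<'E'
from h import *
s,R=st(); print(s['t'],s['tool_pos'],s['force'])
np.savez("w18.npz",**robot.camera_params("wrist"))
cv2.imwrite("pics/w18.png",robot.read_camera("wrist"))
cv2.imwrite("pics/s18.png",robot.read_camera("scene")); cv2.imwrite("pics/t18.png",robot.read_camera("top"))
E
```

```text
23.475 [0.37803704 0.23075574 0.26479101] [ 0.65119165  0.38925869 -0.3645326 ]
```

View pics/w18.png

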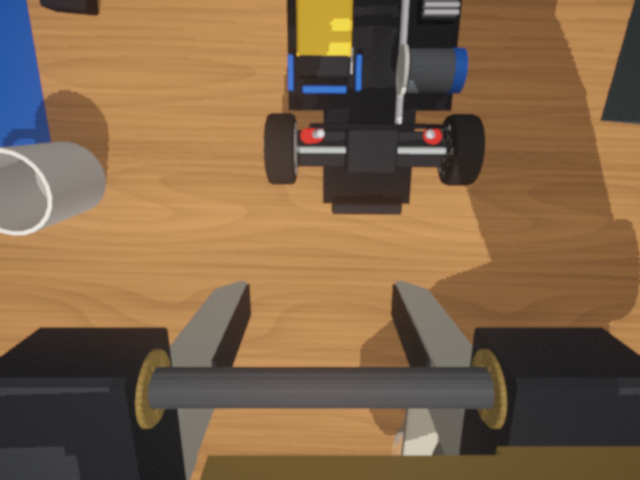

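View pics/s18.png

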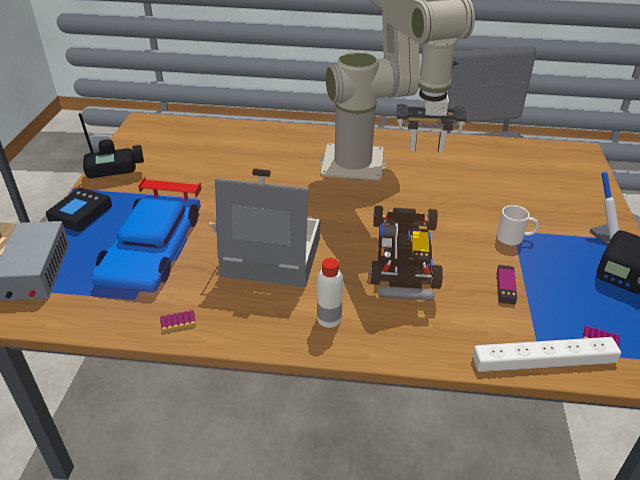

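View pics/t18.png

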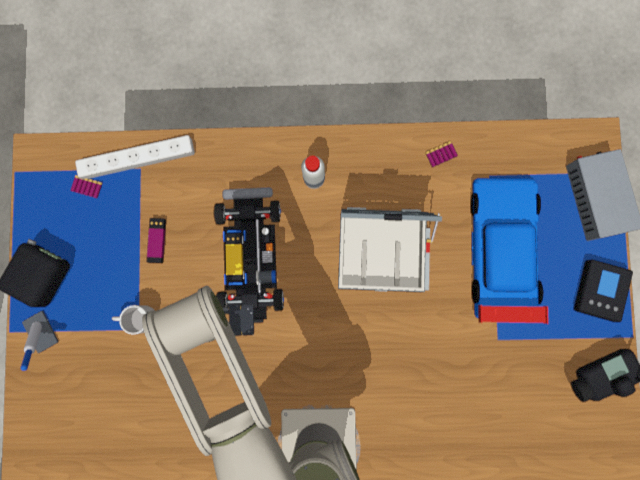

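```bash
python3 - <<'E'
from h import *
a=cv2.imread("pics/t18.png"); hsv=cv2.cvtColor(a,cv2.COLOR_BGR2HSV); pt=robot.camera_params("top"); ps=robot.camera_params("scene")
def yc(im,z,p,roi):
    m=cv2.inRange(cv2.cvtColor(im,cv2.COLOR_BGR2HSV),(20,140,80),(35,255,255)); k=np.zeros_like(m); y0,y1,x0,x1=roi; k[y0:y1,x0:x1]=m[y0:y1,x0:x1]
    r=cv2.minAreaRect(cv2.findNonZero(k)); X=onz(p,[r[0]],z)[0]; print(r,X)
yc(a,.089,pt,(220,300,215,260)); s=cv2.imread("pics/s18.png"); yc(s,.089,ps,(220,270,400,440))
cv2.imwrite("pics/t18z.png",cv2.resize(a[220:300,200:300],None,fx=6,fy=6,interpolation=cv2.INTER_CUBIC))
cv2.imwrite("pics/s18z.png",cv2.resize(s[195:305,360:450],None,fx=5,fy=5,interpolation=cv2.INTER_CUBIC))
E
```

```text
((233.5, 256.0), (36.0, 17.0), 90.0) [0.56119343 0.2341301  0.089     ]
((420.5, 243.0), (24.0, 17.0), 90.0) [0.56442759 0.23461064 0.089     ]
```

View pics/t18z.png

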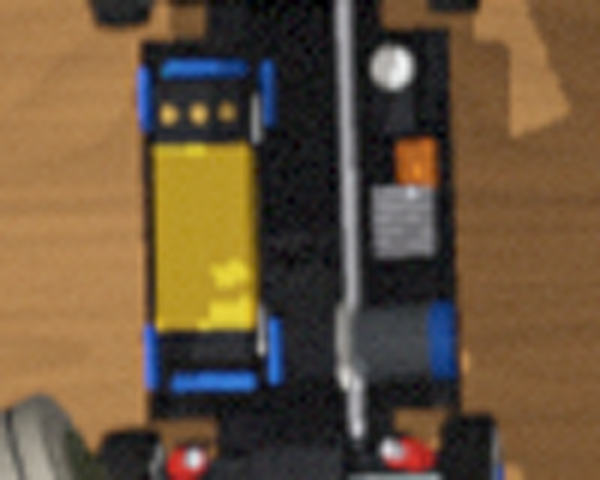

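View pics/s18z.png

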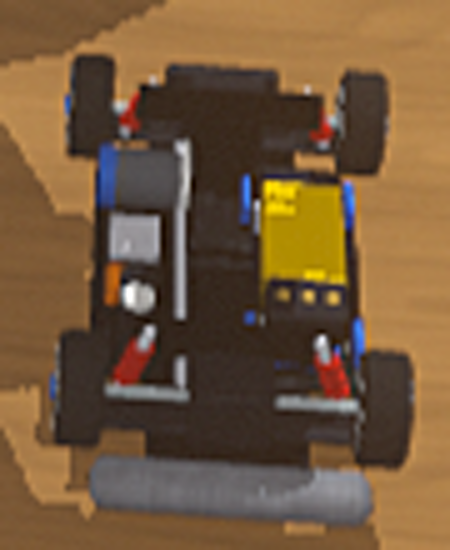

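```bash
python3 -c "
from plant import robot
print(robot.close_job()); s=robot.read_state(); print(s['t'],s['force'])"
```

```text
the job is handed in; nothing more can be done
None
the job is handed in; nothing more can be done
```

The lid is standing on its stay behind the red catch, and the battery pack is in the car's bay between the blue stops. I handed the job in at about 23.6 s of the 64 s allowed.

- **Lid:** I raised it by the grip to about 1.46 rad and let it down to about 1.36. I released it only when the tool felt the stay take the load. After release the camera put it at about 1.357 rad, and it was still propped in the final pictures.
- **Pack:** I lowered it until the force showed contact, then released it. The last top view puts the pack centre at (0.561, 0.234), against a bay centre measured at (0.560, 0.234). All four sets of blue stops are visible around it.
- **Bystanders:** none appears displaced in the final pictures, judged by eye. The arm ended clear of everything.

**Checks that disagreed:**
- **Fingertips:** they stand about 28 mm further back than described (about 20 mm behind the TCP, not 8 mm ahead). The first pinch closed empty just above the grip, and I corrected for it from then on.
- **Tilt:** the tool had picked up about 1° of tilt, so the pack went in slightly pitched and had to settle level on release. I checked flatness only by eye in the pictures.
- **Scene camera:** it put the pack centre about 4 mm further along x than the top camera. It sees the pack at a steeper slant, so I trusted the top view.

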